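# Load the drying tray with fruit pops and dish out the glazed fruit

### The job

Pull every candied-fruit pop out of the upright white holder and lay it down inside the wooden drying tray. Pick up the scoop by its handle and pour all its red fruit into the white bowl, then set the empty scoop upright back on its green mat. Leave the bowl standing upright and the filled jars alone.

Things in the scene. Friction and masses are not known exactly. Their poses are not given: they have to be found in the camera images.
- tray: Pale wooden drying tray, fixed. Outside 260 (x) x 275 (y) mm, inside 230 x 215 mm, frame bars 15 mm thick and 40 mm high, inner floor (grey, with a dark wire grid) 6 mm above the table. Origin: centre of its underside; z up.
- holder: White plastic block, fixed, 250 (x) x 75 (y) x 75 (z) mm, with four square 14 mm wells in a row along its x axis at x = -90, -30, +30, +90 mm, 60 mm deep (well floors 15 mm above the table). Some wells may be empty. Origin: centre of its underside; z up.
- mat: Teal-green mat, fixed, 200 (x) x 150 (y) x 4 mm, where the scoop stands. Origin: centre of its underside.
- scoop: Loose aluminium scoop, 0.2 kg, open top, 104 mm wide. z up, x to its lip. Floor 3 mm thick, x = -50 to 45 mm, then a 30 degree ramp up to the lip (x 91, z 28 mm); side and back walls 50 mm high. Black handle bar 24 (x) x 18 (y) mm, axis at x = -65 mm, stands from z = 0 to 115 mm. Tipped lip-down 50 to 65 degrees, the fruit runs out. Origin: on its underside, amid the walls' y.
- scoop_lip (a point): Middle of the scoop's pouring lip (the edge is 98 mm wide).
- bowl: Loose white ceramic bowl, rim radius 90 mm, 65 mm high, 0.45 kg. Origin: centre of its underside; z up.
- pop0: Candied-fruit pop (up to four, some may be absent), 70 g: an orange block 30 x 30 x 60 mm (long along z) on top of a wooden stick 10 mm across and 110 mm long; it starts standing in a well of the holder, stick down, block 125 to 185 mm above the table. Origin: free end of the stick; z runs along the stick to the block.
- pop0_block (a point): Centre of the orange block of pop0, 140 mm from the stick's free end along z.
- pop1: Candied-fruit pop (up to four, some may be absent), 70 g: an orange block 30 x 30 x 60 mm (long along z) on top of a wooden stick 10 mm across and 110 mm long; it starts standing in a well of the holder, stick down, block 125 to 185 mm above the table. Origin: free end of the stick; z runs along the stick to the block.
- pop1_block (a point): Centre of the orange block of pop1, 140 mm from the stick's free end along z.
- pop2: Candied-fruit pop (up to four, some may be absent), 70 g: an orange block 30 x 30 x 60 mm (long along z) on top of a wooden stick 10 mm across and 110 mm long; it starts standing in a well of the holder, stick down, block 125 to 185 mm above the table. Origin: free end of the stick; z runs along the stick to the block.
- pop2_block (a point): Centre of the orange block of pop2, 140 mm from the stick's free end along z.
- pop3: Candied-fruit pop (up to four, some may be absent), 70 g: an orange block 30 x 30 x 60 mm (long along z) on top of a wooden stick 10 mm across and 110 mm long; it starts standing in a well of the holder, stick down, block 125 to 185 mm above the table. Origin: free end of the stick; z runs along the stick to the block.
- pop3_block (a point): Centre of the orange block of pop3, 140 mm from the stick's free end along z.
- fruit0: Dark red lumpy candied fruit (up to eight, some may be absent), about 26 mm across, 14 g, starts in the scoop; rolls on slopes over 15 degrees, stays put on the level. Origin: its centre.
- fruit1: Dark red lumpy candied fruit (up to eight, some may be absent), about 26 mm across, 14 g, starts in the scoop; rolls on slopes over 15 degrees, stays put on the level. Origin: its centre.
- fruit2: Dark red lumpy candied fruit (up to eight, some may be absent), about 26 mm across, 14 g, starts in the scoop; rolls on slopes over 15 degrees, stays put on the level. Origin: its centre.
- fruit3: Dark red lumpy candied fruit (up to eight, some may be absent), about 26 mm across, 14 g, starts in the scoop; rolls on slopes over 15 degrees, stays put on the level. Origin: its centre.
- fruit4: Dark red lumpy candied fruit (up to eight, some may be absent), about 26 mm across, 14 g, starts in the scoop; rolls on slopes over 15 degrees, stays put on the level. Origin: its centre.
- fruit5: Dark red lumpy candied fruit (up to eight, some may be absent), about 26 mm across, 14 g, starts in the scoop; rolls on slopes over 15 degrees, stays put on the level. Origin: its centre.
- fruit6: Dark red lumpy candied fruit (up to eight, some may be absent), about 26 mm across, 14 g, starts in the scoop; rolls on slopes over 15 degrees, stays put on the level. Origin: its centre.
- fruit7: Dark red lumpy candied fruit (up to eight, some may be absent), about 26 mm across, 14 g, starts in the scoop; rolls on slopes over 15 degrees, stays put on the level. Origin: its centre.
- jar_a: Bystander: filled amber jar with steel lid and orange label, radius 36 mm, 100 mm high, 0.4 kg. Origin: centre of its underside.
- jar_b: Bystander: filled amber jar with steel lid and orange label, radius 36 mm, 100 mm high, 0.4 kg. Origin: centre of its underside.

How it is judged (in metres and radians):
On the way:
1. the scoop, held in the gripper, is tipped with its lip over the bowl (angle between scoop's own z axis and vertical above 0.6 rad and horizontal distance between scoop_lip and bowl below 0.1 m and height (world z) of scoop_lip above 0.04 m and contact force between the fingers and scoop above 0.5 N), for 0.2 s.
At the end, for the whole second after the job is handed in: Every pop lies at rest inside the tray frame, both ends less than 75 mm above the tray's underside and within 20 degrees of level; every red fruit is in the bowl, which stands upright on the table; the scoop stands upright at rest, centred within 60 mm of the mat's centre (x of pop0 in the frame of tray between -0.12 and 0.12 m and y of pop0 in the frame of tray between -0.112 and 0.112 m and z of each of pop0, pop0_block, pop1, pop1_block, pop2, pop2_block, pop3, pop3_block in the frame of tray below 0.075 m and x of pop0_block in the frame of tray between -0.12 and 0.12 m and y of pop0_block in the frame of tray between -0.112 and 0.112 m and angle between pop0's own z axis and vertical between 1.2 and 1.94 rad and linear speed of each of pop0, pop1, pop2, pop3, scoop below 0.03 m/s and x of pop1 in the frame of tray between -0.12 and 0.12 m and y of pop1 in the frame of tray between -0.112 and 0.112 m and x of pop1_block in the frame of tray between -0.12 and 0.12 m and y of pop1_block in the frame of tray between -0.112 and 0.112 m and angle between pop1's own z axis and vertical between 1.2 and 1.94 rad and x of pop2 in the frame of tray between -0.12 and 0.12 m and y of pop2 in the frame of tray between -0.112 and 0.112 m and x of pop2_block in the frame of tray between -0.12 and 0.12 m and y of pop2_block in the frame of tray between -0.112 and 0.112 m and angle between pop2's own z axis and vertical between 1.2 and 1.94 rad and x of pop3 in the frame of tray between -0.12 and 0.12 m and y of pop3 in the frame of tray between -0.112 and 0.112 m and x of pop3_block in the frame of tray between -0.12 and 0.12 m and y of pop3_block in the frame of tray between -0.112 and 0.112 m and angle between pop3's own z axis and vertical between 1.2 and 1.94 rad and horizontal distance between each of fruit0, fruit1, fruit2, fruit3, fruit4, fruit5, fruit6, fruit7 and bowl below 0.085 m and z of fruit0 in the frame of bowl between 0 and 0.075 m and z of fruit1 in the frame of bowl between 0 and 0.075 m and z of fruit2 in the frame of bowl between 0 and 0.075 m and z of fruit3 in the frame of bowl between 0 and 0.075 m and z of fruit4 in the frame of bowl between 0 and 0.075 m and z of fruit5 in the frame of bowl between 0 and 0.075 m and z of fruit6 in the frame of bowl between 0 and 0.075 m and z of fruit7 in the frame of bowl between 0 and 0.075 m and angle between each of bowl, scoop's own z axis and vertical below 0.12 rad and height (world z) of bowl below 0.02 m and horizontal distance between scoop and mat below 0.06 m and height (world z) of scoop below 0.015 m); the robot touches nothing.
It fails at once if a filled jar is pushed more than 30 mm or tipped over (distance of any of jar_a, jar_b from where it was at the start of the episode above 0.03 m or angle between any of jar_a, jar_b's own z axis and vertical above 0.4 rad).
Of fruit0, fruit1, fruit2, fruit3, fruit4, fruit5, fruit6, fruit7 only 5 to 8 are there at a start; the rules pass over those that are not, and their reading is None.
Of pop0, pop1, pop2, pop3 only 3 to 4 are there at a start; the rules pass over those that are not, and their reading is None.
At some moment in a run one of scoop, bowl may be knocked a few centimetres aside while the robot is not near it.
It also fails if it takes over 210 s, if anything falls off the work surface, if the arm or the gripper's body presses on something with over 40 N, if the wrist force passes 120 N, or if a joint passes its speed limit or range.

### The arm

A 6-joint arm with a two-finger parallel gripper is mounted at the origin on the work surface. World frame = base frame: x ahead of the robot, y to its left, z up, the work surface at z = 0. Lengths are in mm, angles in rad, forces in N, time in s.
With the tool pointing down it reaches from about 400 to 925 mm from the base axis. Payload 12.5 kg.
Tool frame: the origin (TCP) lies at the very end of the fingers, on their centre line; the grasp point (between the pads) lies 19 mm behind it; z points along the fingers, x is the direction in which the jaws open and shut, and the axes are right-handed (so a half turn about z gives the same grasp; the last joint's range is limited). The gripper opens to 95 mm and grips with 3 to 60 N. Pads are 20 mm wide; open, the fingers measure 119 mm over their backs; the gripper's body (75 mm by 180 mm) begins 59 mm behind the grasp point.
Start: joints at [-0.106, 0.491, 1.559, -0, 1.092, -0.106], TCP at [625.02, 0.021, 186.961] pointing down, gripper open.
Joint ranges: [-3.1, 3.1], [-0.84, 2.19], [0.05, 2.79], [-1.13, 4.28], [0.06, 2.93], [-2.69, 2.69]. Speed limits (rad/s): [2.22, 2.22, 2.79, 3.14, 3.14, 3.14].

### API

Orientations are given as [roll, pitch, yaw] about the fixed x, y, z axes, in that order (R = Rz(yaw) Ry(pitch) Rx(roll)).
In Python, from cell import env gives the robot as it stands.
- The arm moves only by the tool arm_command, never from a script. Its argument "motion" is one flat list of numbers, 7 for each row, row after row: the opening, from -1 (shut) to 1 (fully open), then the shift along the tool's x, y, z in mm, then the turn, a rotation vector about the tool's x, y, z in degrees. In form: [fingers, dx, dy, dz, rx, ry, rz, fingers, dx, dy, dz, rx, ry, rz, ...]. A call has 1 to 20 rows; each row is the pose to reach, as a shift and turn from the pose commanded when the call began, along the tool's axes at that moment; what a row does not reach only later rows make up. A row lasts 1/10 s, in which the tool goes at most 50 mm and 8.59 degrees, less where a joint would pass 70% of its speed; a pose out of reach is approached as far as the arm can. A call with a gripper value outside its range is refused whole. The fingers move at their own pace and stop on an object; the grip force is fixed at half the most. Time passes only in rows, so rows that repeat a pose let the fingers close. It gives the time, the measured TCP pose, the force and the opening at its end, in the units of the state.
- env.state(): the state, without advancing time (a new reading comes with each control period).
- env.read_camera(name): name is "scene" or "side" or "wrist"; returns (picture, depth): 420x560x3 uint8, red, green, blue; 420x560 float32, mm along the optical axis (not along the pixel's ray), 0 where there is no reading.
- env.calibration(name): a dict with "fx", "fy", "cx", "cy" (pixels), "distortion" ([k1, k2, p1, p2, k3] as OpenCV has them; the pictures are not rectified), "cam_to_world" (4x4, takes a point from camera to world coordinates). Camera axes: x right, y down, z forward; pixel columns grow to the right and rows downward; lengths in mm; the calibration is good to about 2 mm. A picture is of the moment at which its call begins: read the wrist's pose just before it. calibration takes no time and is no camera call; for the wrist camera it gives the pose at the moment of the call.
- env.job_done(): hands the job in, once; it reports no verdict.
Trained networks look in the newest picture that a camera, given by its name, has taken for a name from the list of things; names that differ only in an ending like _2 or _b are one class to them, and where a whole thing is asked for, a point or a joint stands for the part that bears it (a point fixed in the world has none). Each returns a list of dicts, best first, with "confidence" (0 to 1); they miss things now and then, are a little off and sometimes report something else, mostly with a low value. They report only what shows in the picture. A call takes as long as a camera call.
- env.recognise(camera, label): "location" ([column, row] in pixels, amid what is visible of it).
- env.silhouettes(camera, label): "region" (420x560 bool, what is visible of it) and "location" ([column, row] in pixels, amid what is visible of it).
- env.spot_point(camera, label): "location" ([column, row] in pixels: a listed point, or the origin of a listed thing).
The state is a dict: "t": time; "joints": joint angles; "qvel": joint speeds; "tau": joint torques, N m; "eef_pos": TCP position; "tcp_rot": TCP orientation; "ft_force": force on the tool from outside, world axes, zero at the start; "moment": the same for the moment, N m; "opening": opening from 0.0 (shut) to 1.0 (fully open).
Only numpy, scipy, OpenCV 4.12 (cv2) and the standard library are available. Lean on these libraries where they do the work, as an engineer would, in place of code of your own. Each camera call takes 0.05 s, during which the arm holds its last target.

## Working session

There is one attempt and no reset: what is moved stays moved. The work goes in short steps, Python scripts to look and compute and a tool call to move; the robot and the scene stay as the last step left them, time stands still between calls to the robot, and variables do not carry over. Pictures are saved under pics/ and viewed, and the job is handed in when it is done.

Besides the shell and the picture viewer there is one more tool, called after "Emit:" by a JSON object that holds its "method" and its "body". arm_command: Moves the arm, as the interface text tells. Its arguments: {"type":"object","properties":{"motion":{"type":"array","items":{"type":"number"}}},"required":["motion"]}

```bash
ls; mkdir -p pics; cat > h.py <<'E'
import numpy as np, cv2
from cell import env
from scipy.spatial.transform import Rotation as R
def snap(n,f):
    im,d=env.read_camera(n); cv2.imwrite('pics/'+f,im[:,:,::-1]); return im,d
def world(n,uv,depth):
    c=env.calibration(n); K=np.array([[c['fx'],0,c['cx']],[0,c['fy'],c['cy']],[0,0,1]])
    p=cv2.undistortPoints(np.array(uv,float).reshape(-1,1,2),K,np.array(c['distortion'])).reshape(-1,2)
    d=np.array(depth,float).reshape(-1,1)
    P=np.hstack([p*d,d]); T=np.array(c['cam_to_world']); return P@T[:3,:3].T+T[:3,3]
def cloud(n,d):
    v,u=np.mgrid[0:420,0:560]; return world(n,np.stack([u.ravel(),v.ravel()],1),d.ravel()).reshape(420,560,3)
E
python3 - <<'E'
from h import *
for n in ['scene','side','wrist']:
    im,d=snap(n,n+'0.png'); np.save(n+'0d.npy',d); np.save(n+'0i.npy',im)
    c=env.calibration(n); print(n,np.round(c['cam_to_world'],3).tolist(),c['fx'])
    np.save(n+'0c.npy',cloud(n,d))
print(env.state())
E
```

```text
pics
scene [[-0.81, 0.467, -0.354, 1002.509], [0.586, 0.654, -0.478, 512.674], [0.008, -0.594, -0.804, 962.88], [0.0, 0.0, 0.0, 1.0]] 454.58262751973814
side [[0.704, -0.504, 0.499, 74.713], [-0.709, -0.48, 0.516, -519.188], [-0.02, -0.718, -0.696, 853.742], [0.0, 0.0, 0.0, 1.0]] 430.0295642843258
wrist [[1.0, -0.0, -0.001, 624.489], [-0.0, -0.971, -0.239, 67.197], [-0.001, 0.239, -0.971, 384.04], [0.0, 0.0, 0.0, 1.0]] 346.2498893044929
{'t': 0.15, 'joints': array([-1.05607436e-01,  4.91410731e-01,  1.55931980e+00, -4.06834143e-06,
        1.09168648e+00, -1.05589410e-01]), 'qvel': array([-0.00014592, -0.00303364, -0.00091404,  0.00143045, -0.00018915,
        0.0006021 ]), 'tau': array([ 3.16444048e-04, -6.12899423e+01, -2.58276522e+01,  6.91918633e-02,
        4.73701756e-02, -5.07232733e-05]), 'eef_pos': array([6.24798658e+02, 3.83306672e-02, 1.86498869e+02]), 'tcp_rot': array([-3.14150936e+00,  8.20154022e-04, -1.61154045e-05]), 'ft_force': array([ 0.23084492, -0.1962585 ,  0.59826718]), 'moment': array([-0.01838152, -0.02761554, -0.0014462 ]), 'opening': 1.00176446356337}
```

View pics/scene0.png

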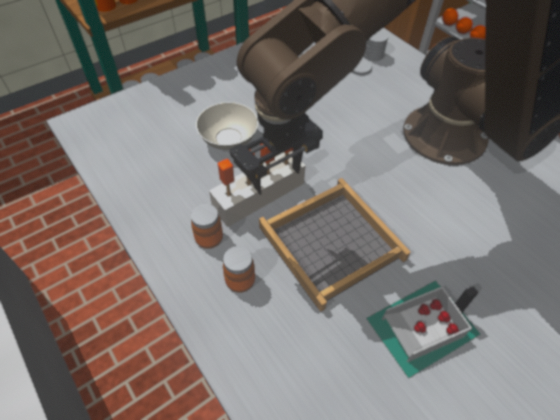

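View pics/side0.png

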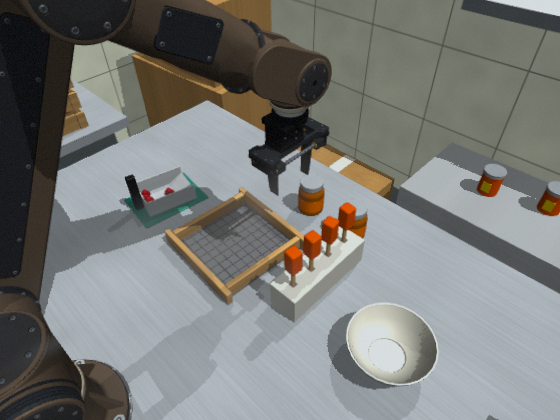

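View pics/wrist0.png

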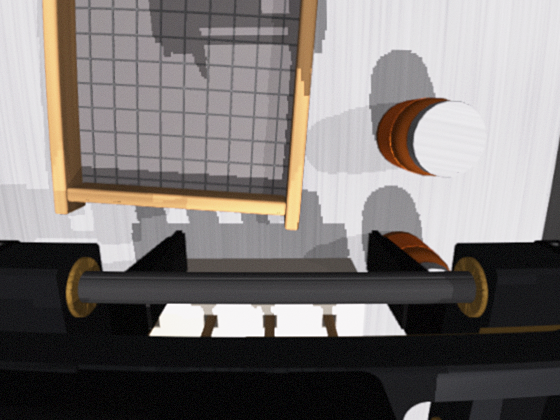

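The scene view shows the bowl (228,125), four pops in the holder (255,185), jars at (207,227) and (239,270), the tray (335,240), and the scoop with about 6 fruits (430,320), its handle at (468,298). The side view confirms all four pops, at (293,260), (312,245), (329,232) and (347,217).

```bash
python3 - <<'E'
from h import *
def P(n,u,v):
    C=np.load(n+'0c.npy'); return np.round(np.median(C[v-1:v+2,u-1:u+2].reshape(-1,3),axis=0)).tolist()
for n in ['scene','side']:
  for l in ['tray','holder','mat','scoop','bowl','pop0','fruit0','jar_a']:
    C=np.load(n+'0c.npy')
    for s in env.silhouettes(n,l):
        if s['confidence']<.3: continue
        m=s['region']; Q=C[m]; Q=Q[np.load(n+'0d.npy')[m]>0]
        np.save(f"m_{n}_{l}.npy",m) if s is not None else 0
        print(n,l,round(s['confidence'],2),np.round(s['location']),m.sum(),'med',np.round(np.median(Q,0)),'lo',np.round(np.percentile(Q,3,axis=0)),'hi',np.round(np.percentile(Q,97,axis=0)))
  for l in ['scoop','scoop_lip','bowl','mat','tray','holder','pop0_block']:
    for s in env.spot_point(n,l): 
      if s['confidence']>.3: 
        u,v=np.round(s['location']).astype(int); print(n,'pt',l,round(s['confidence'],2),u,v,P(n,u,v))
E
```

```text
scene tray 0.55 [330. 243.] 10168 med [530. 106.   8.] lo [407. -15.   3.] hi [659. 225.  42.]
scene holder 0.94 [248. 194.] 2888 med [625. -96.  69.] lo [ 476. -159.    5.] hi [713. -91.  78.]
scene mat 0.66 [406. 346.] 2312 med [566. 398.   4.] lo [412. 306.   0.] hi [603. 463.   9.]
scene scoop 0.77 [432. 322.] 3622 med [495. 393.  22.] lo [427. 328.   5.] hi [577. 446. 111.]
scene bowl 0.82 [227. 126.] 2306 med [ 524. -392.   32.] lo [ 458. -444.    3.] hi [ 613. -281.   66.]
scene pop0 0.59 [226. 177.] 400 med [ 681. -120.  161.] lo [ 665. -141.   75.] hi [ 693. -114.  187.]
scene pop0 0.55 [289. 150.] 42 med [ 501. -117.  133.] lo [ 466. -157.   74.] hi [620.  26. 328.]
scene fruit0 0.7 [240. 267.] 1235 med [775.  70.  88.] lo [742.  29.  11.] hi [803.  88. 103.]
scene fruit0 0.69 [450. 328.] 118 med [468. 430.  25.] lo [457. 418.  17.] hi [476. 439.  35.]
scene fruit0 0.63 [422. 309.] 127 med [482. 363.  24.] lo [459. 351.   8.] hi [492. 374.  34.]
scene fruit0 0.55 [420. 329.] 107 med [520. 387.  26.] lo [510. 377.  18.] hi [528. 398.  34.]
scene fruit0 0.53 [436. 306.] 97 me
[... 1952 characters left out ...]
 27 med [460. 422.  25.] lo [453. 417.  18.] hi [468. 429.  30.]
side jar_a 0.84 [306. 196.] 977 med [749.  36.  70.] lo [732.  15.   3.] hi [792.  76. 101.]
side jar_a 0.65 [359. 217.] 454 med [ 761. -120.   81.] lo [ 738. -131.   25.] hi [789. -78. 101.]
side pt scoop 0.89 161 199 [467.0, 343.0, 47.0]
side pt scoop_lip 0.96 192 181 [602.0, 391.0, 2.0]
side pt bowl 0.93 386 355 [537.0, -362.0, 5.0]
side pt mat 0.88 164 201 [474.0, 342.0, 34.0]
side pt tray 0.56 239 244 [529.0, 89.0, 5.0]
side pt holder 0.73 164 199 [476.0, 342.0, 42.0]
side pt holder 0.57 316 281 [537.0, -165.0, 74.0]
side pt pop0_block 0.71 170 192 [514.0, 377.0, 23.0]
side pt pop0_block 0.67 348 216 [663.0, -144.0, 172.0]
```

```bash
python3 - <<'E'
from h import *
C=np.concatenate([np.load(n+'0c.npy').reshape(-1,3) for n in ['scene','side']])
I=np.concatenate([np.load(n+'0i.npy').reshape(-1,3) for n in ['scene','side']]).astype(float)
D=np.concatenate([np.load(n+'0d.npy').ravel() for n in ['scene','side']])
ns=420*560; src=np.arange(len(C))<ns
def sel(x0,x1,y0,y1,z0,z1): return (D>0)&(C[:,0]>x0)&(C[:,0]<x1)&(C[:,1]>y0)&(C[:,1]<y1)&(C[:,2]>z0)&(C[:,2]<z1)
def rect(m,n):
    for k,mm in (('sc',m&src),('si',m&~src),('both',m)):
        if mm.sum()>10: 
            P=C[mm][:,:2].astype(np.float32); print(n,k,mm.sum(),[np.round(x,1).tolist() if not np.isscalar(x) else round(x,2) for x in cv2.minAreaRect(P)])
rect(sel(440,740,-200,-80,71,79),'holder')
rect(sel(380,690,-60,260,37,43),'tray')
rect(sel(380,640,280,480,45,54),'scoopwalls')
rect(sel(380,640,280,480,60,105),'handle')
rect(sel(380,640,280,480,112,118),'handletop')
m=sel(380,640,280,480,24,32)&(np.ptp(I,axis=1)<40)&(C[:,0]>530);rect(m,'lip')
m=sel(380,640,280,480,1,8)&(I[:,1]>I[:,0]+25);rect(m,'mat')
for x in (492,550,608,669):
    rect(sel(x-25,x+35,-175,-95,130,182)&(I[:,0]>I[:,2]+60),'pop%d'%x)
    rect(sel(x-25,x+35,-175,-95,182,189)&(I[:,0]>I[:,2]+60),'poptop%d'%x)
# bowl circle fit
m=sel(420,660,-480,-250,60,68); P=C[m][:,:2]; A=np.c_[2*P,np.ones(len(P))]; s=np.linalg.lstsq(A,(P**2).sum(1),rcond=None)[0]; print('bowl',s[:2],np.sqrt(s[2]+s[0]**2+s[1]**2))
for y0,y1 in((-140,-20),(0,110)):
    m=sel(720,830,y0,y1,96,106); P=C[m][:,:2]; print('jar',cv2.minEnclosingCircle(P.astype(np.float32)))
E
python3 - <<'E'
import cv2,sys
sys.path.insert(0,'.')
a=cv2.imread('pics/scene0.png')[270:380,360:490]; b=cv2.imread('pics/side0.png')[160:230,110:220]
cv2.imwrite('pics/crop0.png',cv2.resize(a,None,fx=5,fy=5))
E
```

```text
holder sc 1419 [[600.3, -129.3], [276.1, 84.3], 1.99]
holder si 2123 [[600.0, -132.6], [76.8, 278.3], 89.8]
holder both 3542 [[600.2, -130.2], [278.8, 86.0], 1.99]
tray sc 1989 [[527.6, 99.9], [274.7, 261.5], 86.04]
tray si 1510 [[525.5, 98.0], [277.2, 261.6], 86.01]
tray both 3499 [[526.9, 99.2], [278.0, 263.1], 86.42]
scoopwalls sc 328 [[497.8, 389.3], [106.8, 163.7], 77.42]
scoopwalls si 288 [[494.4, 388.3], [111.1, 166.8], 77.54]
scoopwalls both 616 [[495.1, 388.1], [111.1, 168.2], 77.55]
handle sc 139 [[431.7, 409.6], [13.8, 27.1], 38.95]
handle si 122 [[421.4, 398.6], [13.5, 25.7], 56.53]
handle both 261 [[425.5, 403.3], [23.7, 26.1], 78.08]
handletop sc 29 [[426.9, 406.0], [18.2, 24.8], 82.73]
handletop si 40 [[425.0, 403.7], [18.8, 23.9], 88.68]
handletop both 69 [[426.3, 404.6], [21.1, 26.1], 85.93]
lip sc 254 [[549.6, 378.3], [106.5, 59.1], 79.17]
lip si 144 [[553.5, 375.4], [112.1, 54.4], 84.6]
lip both 398 [[550.2, 376.2], [111.3, 59.0], 80.15]
mat sc 1741 [[503.6, 384.6], [149.1, 198.2], 83.0]
mat si 544 [[500.7, 381.5], [149.7, 199.6], 82.31]
mat both 2285 [[501.8, 382.
[... 547 characters left out ...]
3.4], [30.4, 29.1], 6.85]
pop608 both 268 [[615.8, -133.4], [30.4, 29.1], 6.85]
poptop608 si 106 [[615.7, -132.5], [26.3, 27.6], 7.29]
poptop608 both 106 [[615.7, -132.5], [26.3, 27.6], 7.29]
pop669 sc 65 [[679.6, -124.0], [22.1, 29.8], 84.62]
pop669 si 272 [[669.7, -138.1], [21.4, 36.8], 43.48]
pop669 both 337 [[676.8, -130.4], [35.4, 33.9], 83.24]
poptop669 sc 112 [[678.1, -128.1], [30.7, 29.8], 78.86]
poptop669 si 91 [[675.8, -132.7], [28.2, 29.1], 85.03]
poptop669 both 203 [[677.3, -130.2], [33.3, 31.6], 85.03]
bowl [ 537.54122086 -361.41332809] 86.53717315969917
jar ((766.457275390625, -93.44424438476562), 33.587215423583984)
jar ((766.3768310546875, 50.514404296875), 34.32898712158203)
```

View pics/crop0.png

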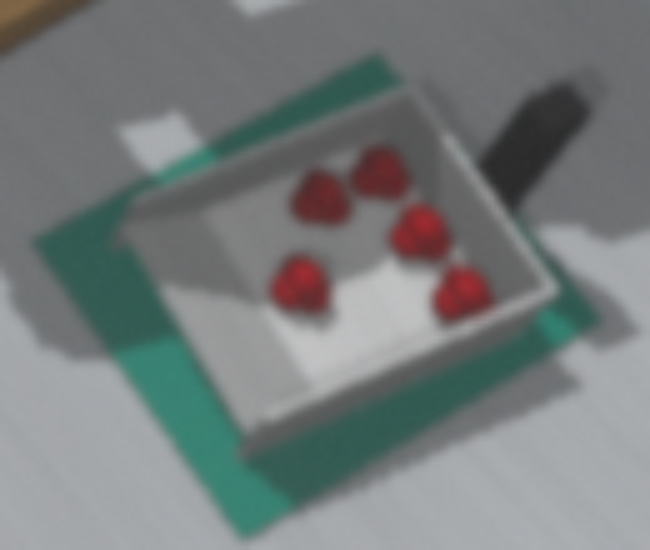

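Five fruits are visible in the scoop, and all four pops are present. I'll test tilting to learn the wrist kinematics.

Emit:
{"method": "arm_command", "body": {"motion": [1,0,0,-100,20,0,0,1,0,0,-100,20,0,0,1,0,0,-100,20,0,0,1,0,0,-100,20,0,0]}}

```text
t: 2.05
eef_pos: [625.1, -1.7, 287.3]
tcp_rot: [-2.792, -0.001, -0.003]
ft_force: [-0.1, 0.5, -1.2]
opening: 0.999
```

```bash
python3 - <<'E'
from h import *
s=env.state(); print(s['t'],s['joints'].round(3),s['eef_pos'].round(1),s['tcp_rot'].round(3))
E
```

```text
2.05 [-0.27   0.437  1.425  0.343  1.385 -0.349] [625.1  -1.7 287.3] [-2.792e+00 -1.000e-03 -3.000e-03]
```

Positive rx gives positive j4, which is the side with the wide range. So I'll pick with a +55° tilt and lay down at −35°. First, a planner helper.

```bash
cat > plan.py <<'E'
from h import *
def Rt(tilt,yaw=0): return R.from_euler('z',yaw,degrees=True)*R.from_euler('x',tilt,degrees=True)*R.from_matrix(np.diag([1.,-1,-1]))
def rel(*wps):
    """wps: (pos, Rot). prints shift/turn from current pose for each, tool axes"""
    s=env.state(); p=s['eef_pos']; r=R.from_euler('xyz',s['tcp_rot'])
    print('now',s['t'],p.round(1),s['tcp_rot'].round(3),'q',s['joints'].round(2),'F',s['ft_force'].round(1),'op',round(s['opening'],3))
    for q,Rr in wps:
        print('->',np.round(q,1),'rel',np.round(r.inv().apply(np.array(q)-p),0),np.round(np.degrees((r.inv()*Rr).as_rotvec()),1), 'rows',np.ceil(max(np.linalg.norm(np.array(q)-p)/50,np.degrees((r.inv()*Rr).magnitude())/8.59)))
E
python3 - <<'E'
from plan import *
T=Rt(55); tz=T.apply([0,0,1]); P=np.array([677,-131,155.])
tcp=P+10*tz
rel(([677,-240,290],T),(tcp-90*tz,T),(tcp,T))
E
```

```text
now 2.05 [625.1  -1.7 287.3] [-2.792e+00 -1.000e-03 -3.000e-03] q [-0.27  0.44  1.43  0.34  1.39 -0.35] F [-0.1  0.5 -1.2] op 0.999
-> [ 677 -240  290] rel [ 53. 223. -84.] [35.  -0.1 -0.1] rows 5.0
-> [ 677.  -196.5  200.9] rel [ 52. 213.  15.] [35.  -0.1 -0.1] rows 5.0
-> [ 677.  -122.8  149.3] rel [ 52. 161.  88.] [35.  -0.1 -0.1] rows 5.0
```

Emit:
{"method": "arm_command", "body": {"motion": [0,53,223,-84,35,0,0,0,53,223,-84,35,0,0,0,53,223,-84,35,0,0,0,53,223,-84,35,0,0,0,53,223,-84,35,0,0,0,53,223,-84,35,0,0,0,53,213,15,35,0,0,0,53,213,15,35,0,0,0,53,213,15,35,0,0,0,53,213,15,35,0,0]}}

```text
t: 3.05
eef_pos: [678.2, -193.5, 199.9]
tcp_rot: [-2.182, 0.002, 0.002]
ft_force: [-0.4, 0.3, 0.4]
opening: 0.5
```

```bash
python3 - <<'E'
from plan import *
T=Rt(55); tz=T.apply([0,0,1]); P=np.array([677,-131,155.])
tcp=P+10*tz
rel((tcp-40*tz,T),(tcp,T))
snap('side','s1.png'); snap('wrist','w1.png')
E
```

```text
now 3.05 [ 678.2 -193.5  199.9] [-2.182e+00  2.000e-03  2.000e-03] q [-0.66  0.87  1.12  0.73  1.8  -0.73] F [-0.4  0.3  0.4] op 0.5
-> [ 677.  -155.6  172.2] rel [-1.  1. 47.] [-0.   0.2 -0. ] rows 1.0
-> [ 677.  -122.8  149.3] rel [-1.  1. 87.] [-0.   0.2 -0. ] rows 2.0
```

View pics/s1.png

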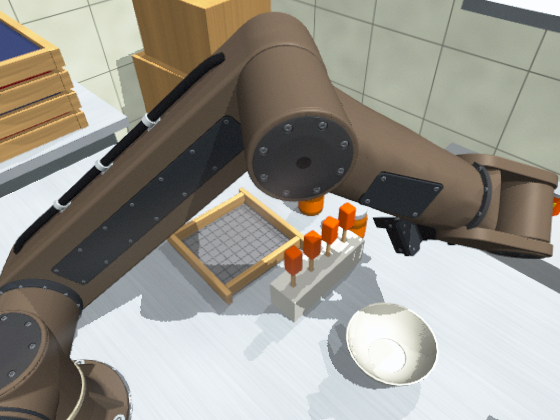

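View pics/w1.png

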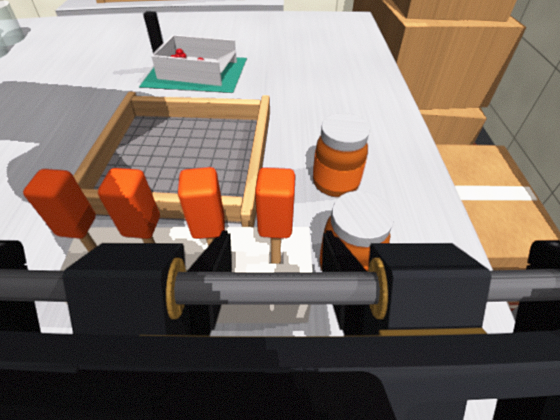

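The fourth pop is centred between the open fingers (276,200). I'll advance slowly, close and lift.

Emit:
{"method": "arm_command", "body": {"motion": [0,-1,1,30,0,0,0,0,-1,1,60,0,0,0,0,-1,1,87,0,0,0,0,-1,1,87,0,0,0,-1,-1,1,87,0,0,0,-1,-1,1,87,0,0,0,-1,-1,1,87,0,0,0,-1,-1,1,87,0,0,0,-1,-1,1,87,0,0,0,-1,-1,1,87,0,0,0]}}

```text
t: 4.15
eef_pos: [677.0, -124.6, 149.3]
tcp_rot: [-2.182, -0.0, -0.0]
ft_force: [0.8, -0.7, -0.3]
opening: 0.052
```

```bash
python3 - <<'E'
from plan import *
T=Rt(55); p=env.state()['eef_pos']
snap('side','s2.png');rel((p+[0,0,95],T))
E
```

```text
now 4.2 [ 677.  -124.5  149.3] [-2.182 -0.    -0.   ] q [-0.59  0.86  1.28  0.75  1.64 -0.79] F [ 0.6 -0.5  0.5] op 0.026
-> [ 677.  -124.6  244.3] rel [ -0. -78. -55.] [ 0. -0. -0.] rows 2.0
```

View pics/s2.png

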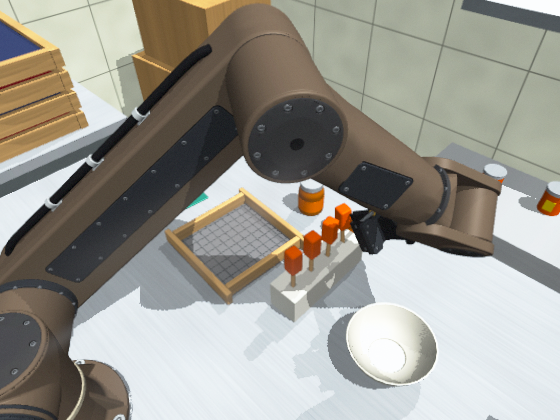

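The fingers closed to 0.03, so they missed the block. I'll look closer.

```bash
python3 - <<'E'
from plan import *
im,d=snap('wrist','w3.png'); im,d=snap('scene','c3.png')
im,d=env.read_camera('side'); C=cloud('side',d)
cv2.imwrite('pics/s3.png',cv2.resize(im[170:290,270:430,::-1],None,fx=5,fy=5))
m=(C[:,:,0]>640)&(C[:,:,0]<720)&(abs(C[:,:,1]+130)<40)&(C[:,:,2]>100)&(im[:,:,0].astype(int)>im[:,:,2]+60)
print(m.sum(),C[m].min(0),C[m].max(0),np.median(C[m],0))
E
```

```text
344 [ 649.75828973 -143.38422306  101.75387078] [ 682.62432502 -106.46058496  186.6722312 ] [ 661.66381047 -132.88128947  168.76678682]
```

View pics/w3.png

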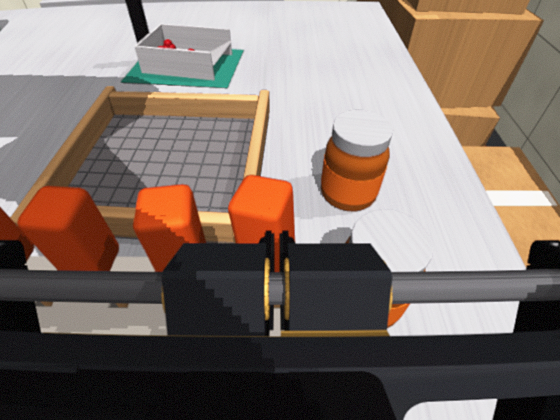

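View pics/s3.png

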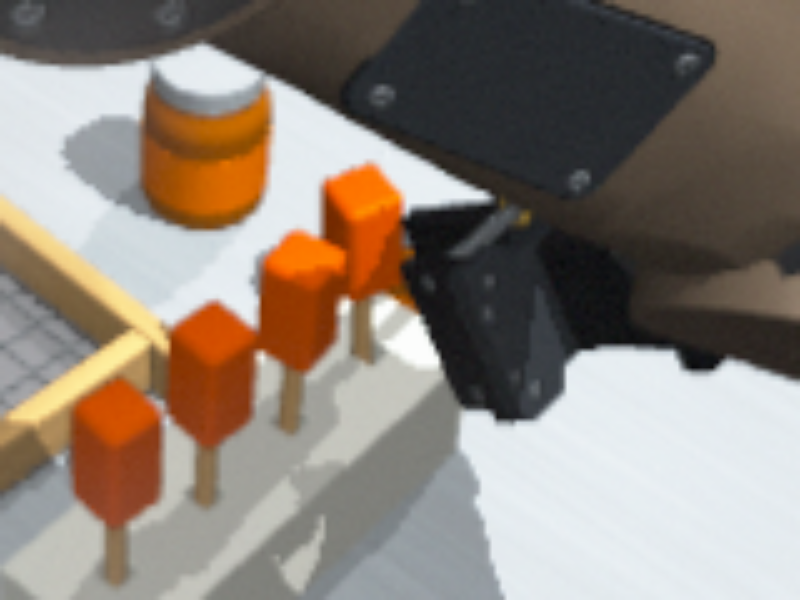

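```bash
python3 - <<'E'
from plan import *
s=env.state(); p=s['eef_pos']; r=R.from_euler('xyz',s['tcp_rot']); print(p)
ax=r.apply([0,0,1])
def proj(n,P):
    c=env.calibration(n);T=np.linalg.inv(np.array(c['cam_to_world']));K=np.array([[c['fx'],0,c['cx']],[0,c['fy'],c['cy']],[0,0,1]])
    return cv2.projectPoints(np.atleast_2d(P).astype(float),cv2.Rodrigues(T[:3,:3])[0],T[:3,3],K,np.array(c['distortion']))[0].reshape(-1,2)
for n in ['side','scene','wrist']:
    print(n,proj(n,[p,p-19*ax,p-78*ax,[677,-131,185],[677,-131,125],[677,-131,75]]).round())
im,d=env.read_camera('scene'); cv2.imwrite('pics/c3.png',cv2.resize(im[110:260,180:340,::-1],None,fx=4,fy=4))
E
```

```text
[ 676.99538604 -124.30620201  149.21445442]
side [[344. 216.]
 [350. 216.]
 [369. 216.]
 [348. 206.]
 [345. 225.]
 [343. 239.]]
scene [[227. 175.]
 [224. 168.]
 [211. 146.]
 [225. 163.]
 [227. 180.]
 [228. 193.]]
wrist [[277. 234.]
 [277. 245.]
 [278. 300.]
 [277. 203.]
 [277. 265.]
 [277. 300.]]
```

View pics/c3.png

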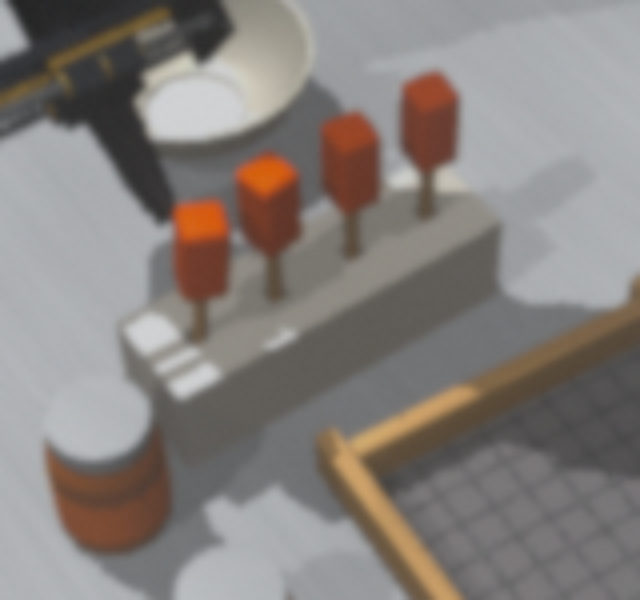

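```bash
python3 - <<'E'
from plan import *
im,d=env.read_camera('wrist'); C=cloud('wrist',d)
for (u,v) in [(262,183),(245,220),(285,220),(262,232),(272,240),(283,240),(272,250),(270,236),(240,260)]:
    print(u,v,im[v,u],C[v,u].round(),d[v,u])
cv2.imwrite('pics/w4.png',cv2.resize(im[150:330,180:380,::-1],None,fx=4,fy=4))
im,d=env.read_camera('side'); C=cloud('side',d)
m=(C[:,:,0]>500)&(abs(C[:,:,1]+130)<40)&(C[:,:,2]>182)&(C[:,:,2]<190)&(im[:,:,0].astype(int)>im[:,:,2]+60)
n,l,st,ce=cv2.connectedComponentsWithStats(m.astype(np.uint8))
for i in range(1,n): print(st[i,4],C[l==i].mean(0).round(1))
E
```

```text
262 183 [248 106  35] [ 669. -117.  185.] 185.72176
245 220 [192  61  14] [ 660. -134.  176.] 181.24318
285 220 [176  57  18] [ 681. -131.  171.] 186.65318
262 232 [201  70  22] [ 669. -138.  170.] 183.30415
272 240 [ 7  6 12] [ 674. -153.  184.] 162.90366
283 240 [16 15 18] [ 680. -153.  184.] 162.49179
272 250 [18 18 16] [ 675. -163.  191.] 150.50287
270 236 [19 16 15] [ 673. -148.  181.] 168.19133
240 260 [30 31 33] [ 668. -204.  247.] 81.35385
87 [ 667.5 -125.1  183.8]
102 [ 615.9 -132.3  184. ]
2 [ 605.5 -146.4  182.6]
112 [ 555.7 -133.4  184.2]
1 [ 566.2 -147.6  182.8]
48 [ 504.8 -133.2  183.8]
```

View pics/w4.png

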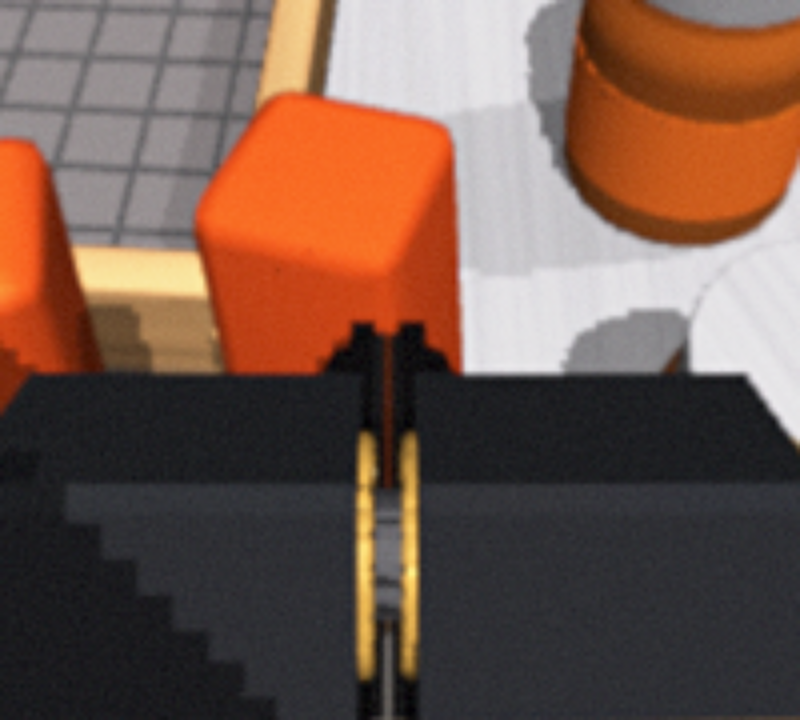

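The block was gripped only by the fingertips and squeezed out, ending yawed and shifted. I'll back off and go in so the grasp point lands on the block's axis.

Emit:
{"method": "arm_command", "body": {"motion": [-0.6,0,0,-40,0,0,0,0,0,0,-90,0,0,0,0,0,0,-90,0,0,0,0,0,0,-90,0,0,0,0,0,0,-90,0,0,0]}}

```text
t: 5.0
eef_pos: [676.8, -197.1, 200.1]
tcp_rot: [-2.181, 0.001, 0.0]
ft_force: [0.1, 0.0, 0.1]
opening: 0.371
```

```bash
python3 - <<'E'
from plan import *
im,d=env.read_camera('wrist'); C=cloud('wrist',d)
cv2.imwrite('pics/w5.png',im[:,:,::-1])
m=(C[:,:,0]>640)&(C[:,:,0]<710)&(abs(C[:,:,1]+130)<45)&(C[:,:,2]>130)&(im[:,:,0].astype(int)>im[:,:,2]+60)
t=m&(C[:,:,2]>182); print(cv2.minAreaRect(C[t][:,:2].astype(np.float32)),C[t].mean(0), t.sum())
for z in (130,140,150,160,170):
  k=m&(abs(C[:,:,2]-z)<5); 
  if k.sum(): print(z,k.sum(),C[k].min(0).round(),C[k].max(0).round())
im,d=env.read_camera('side'); C=cloud('side',d)
m=(C[:,:,0]>640)&(abs(C[:,:,1]+130)<45)&(C[:,:,2]>182)&(C[:,:,2]<190)&(im[:,:,0].astype(int)>im[:,:,2]+60)
print(m.sum(),C[m].mean(0),cv2.minAreaRect(C[m][:,:2].astype(np.float32)))
E
```

```text
((668.7484130859375, -121.75098419189453), (28.57476043701172, 28.34661293029785), 69.77840423583984) [ 668.76279433 -123.69703481  184.25125333] 841
130 133 [ 654. -141.  130.] [ 688. -121.  135.]
140 329 [ 653. -142.  135.] [ 688. -118.  145.]
150 341 [ 653. -141.  145.] [ 687. -120.  155.]
160 374 [ 652. -141.  155.] [ 687. -117.  165.]
170 407 [ 652. -140.  165.] [ 687. -117.  175.]
85 [ 667.9290366  -125.31304925  183.84906709] ((667.4614868164062, -124.35246276855469), (27.19731903076172, 26.52332878112793), 72.2857894897461)
```

View pics/w5.png

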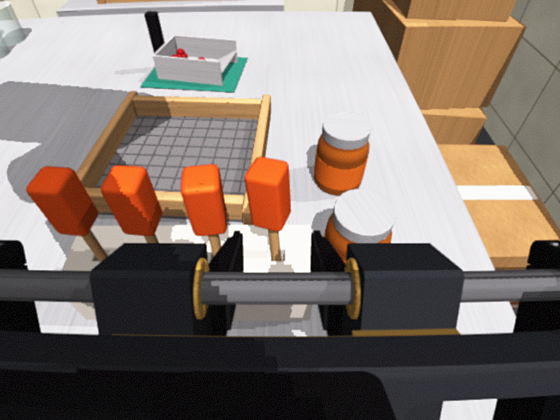

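```bash
python3 - <<'E'
from plan import *
T=Rt(55,-18); tz=T.apply([0,0,1]); P=np.array([670,-125.5,155.])
tcp=P+19*tz
rel((tcp-90*tz,T),(tcp-45*tz,T),(tcp,T))
E
```

```text
now 5.1 [ 676.9 -196.8  200.2] [-2.181e+00  1.000e-03  1.000e-03] q [-0.66  0.87  1.12  0.73  1.8  -0.73] F [-0.2 -0.4  0.6] op 0.456
-> [ 652.  -180.8  195.7] rel [-25.  -5.  16.] [-0.1 14.8 10.3] rows 3.0
-> [ 663.4 -145.8  169.9] rel [-13.  -4.  59.] [-0.1 14.8 10.3] rows 3.0
-> [ 674.8 -110.7  144.1] rel [ -2.  -3. 103.] [-0.1 14.8 10.3] rows 3.0
```

Emit:
{"method": "arm_command", "body": {"motion": [-0.05,-25,-5,16,0,14.8,10.3,-0.05,-25,-5,16,0,14.8,10.3,-0.05,-25,-5,16,0,14.8,10.3,-0.05,-19,-4,38,0,14.8,10.3,-0.05,-13,-4,59,0,14.8,10.3,-0.05,-7,-4,81,0,14.8,10.3,-0.05,-2,-3,103,0,14.8,10.3,-0.05,-2,-3,103,0,14.8,10.3,-1,-2,-3,103,0,14.8,10.3,-1,-2,-3,103,0,14.8,10.3,-1,-2,-3,103,0,14.8,10.3,-1,-2,-3,103,0,14.8,10.3,-1,-2,-3,103,0,14.8,10.3,-1,-2,-3,103,0,14.8,10.3]}}

```text
t: 6.5
eef_pos: [675.2, -112.3, 144.8]
tcp_rot: [-2.181, -0.002, -0.315]
ft_force: [0.0, -1.4, 3.5]
opening: 0.313
```

Opening is 0.31 (30 mm), so the block is gripped. Lifting it straight up.

Emit:
{"method": "arm_command", "body": {"motion": [-1,0,-25,-17,0,0,0,-1,0,-49,-34,0,0,0,-1,0,-82,-57,0,0,0,-1,0,-82,-57,0,0,0,-1,0,-82,-57,0,0,0]}}

```text
t: 7.0
eef_pos: [674.9, -111.6, 244.4]
tcp_rot: [-2.182, -0.002, -0.315]
ft_force: [0.2, 0.6, -0.9]
opening: 0.31
```

```bash
cat >> plan.py <<'E'
TC=np.array([526.8,99.3,0]); TY=-4.0
def place(slot,L=19,h=21+9,tilt=-35,yoff=0):
    Rz=R.from_euler('z',TY,degrees=True); T=Rt(tilt,TY); tz=T.apply([0,0,1])
    b=TC+Rz.apply([slot,57+yoff,0])+[0,0,h]
    return b+L*tz,T
E
python3 - <<'E'
from plan import *
snap('side','s6.png')
q,T=place(80)
rel((q+[0,0,190],Rt(55,-18)),(q+[0,0,190],T),(q+[0,0,60],T),(q,T))
E
```

```text
now 7.05 [ 674.7 -111.5  243.3] [-2.182 -0.    -0.315] q [-0.62  0.65  1.45  0.9   1.49 -0.6 ] F [-0.3  0.4 -1.4] op 0.307
-> [609.8 139.7 204.4] rel [-139.  -94.  202.] [ 0. -0. -0.] rows 6.0
-> [609.8 139.7 204.4] rel [-139.  -94.  202.] [-89.5  -2.7 -15.3] rows 11.0
-> [609.8 139.7  74.4] rel [-139.   13.  276.] [-89.5  -2.7 -15.3] rows 11.0
-> [609.8 139.7  14.4] rel [-139.   62.  311.] [-89.5  -2.7 -15.3] rows 11.0
```

View pics/s6.png

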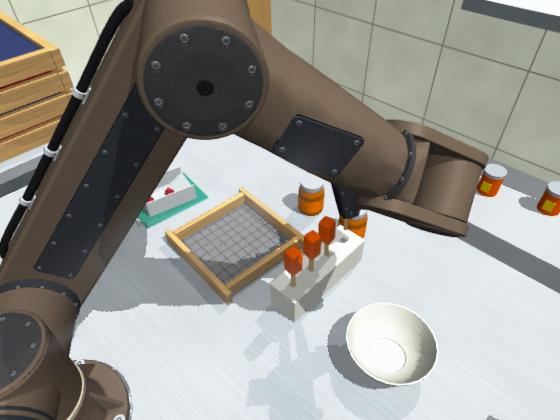

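Emit:
{"method": "arm_command", "body": {"motion": [-1,-139,-127,179,0,0,0,-1,-139,-127,179,0,0,0,-1,-139,-127,179,0,0,0,-1,-139,-127,179,0,0,0,-1,-139,-127,179,0,0,0,-1,-139,-127,179,-89.5,-2.7,-15.3,-1,-139,-127,179,-89.5,-2.7,-15.3,-1,-139,-127,179,-89.5,-2.7,-15.3,-1,-139,-127,179,-89.5,-2.7,-15.3,-1,-139,-127,179,-89.5,-2.7,-15.3,-1,-139,-127,179,-89.5,-2.7,-15.3,-1,-139,-127,179,-89.5,-2.7,-15.3,-1,-139,-127,179,-89.5,-2.7,-15.3,-1,-139,-127,179,-89.5,-2.7,-15.3,-1,-139,-127,179,-89.5,-2.7,-15.3,-1,-139,-127,179,-89.5,-2.7,-15.3,-1,-139,-127,179,-89.5,-2.7,-15.3]}}

```text
t: 8.75
eef_pos: [610.0, 141.8, 241.7]
tcp_rot: [2.527, 0.005, -0.067]
ft_force: [-0.3, 0.0, -0.0]
opening: 0.307
```

```bash
python3 - <<'E'
from plan import *
snap('side','s7.png');snap('scene','c7.png')
q,T=place(80,h=33)
rel((q+[0,0,60],T),(q,T),(q+[0,0,150],T))
E
```

```text
now 8.85 [610.6 140.3 243.9] [ 2.532e+00  1.000e-03 -7.000e-02] q [ 0.37  0.59  1.36 -0.55  1.49  0.57] F [ 1.1  0.1 -0.4] op 0.311
-> [609.8 139.7  77.4] rel [ -0. -95. 137.] [-0.1  0.1  0. ] rows 4.0
-> [609.8 139.7  17.4] rel [  -0. -129.  186.] [-0.1  0.1  0. ] rows 5.0
-> [609.8 139.7 167.4] rel [ -1. -43.  63.] [-0.1  0.1  0. ] rows 2.0
```

View pics/s7.png

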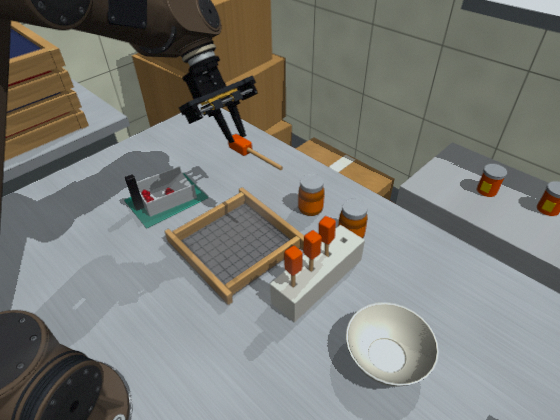

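View pics/c7.png

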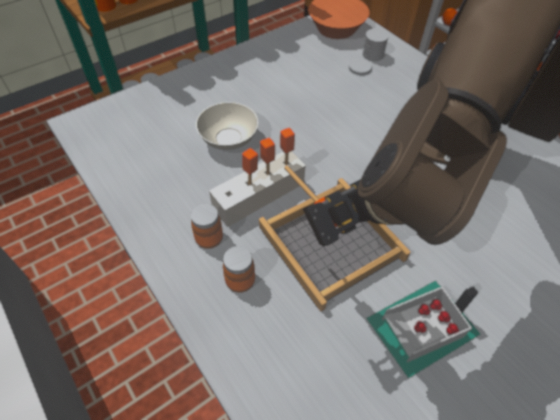

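The pop is held level, with its stick pointing to −y. Lowering and releasing.

Emit:
{"method": "arm_command", "body": {"motion": [-1,0,-34,49,0,0,0,-1,0,-65,93,0,0,0,-1,0,-95,137,0,0,0,-1,0,-110,157,0,0,0,-1,0,-120,172,0,0,0,-1,0,-129,186,0,0,0,-1,0,-129,186,0,0,0,-1,0,-129,186,0,0,0,-0.12,0,-129,186,0,0,0,-0.12,0,-129,186,0,0,0,-0.12,0,-129,186,0,0,0,-0.12,0,-129,186,0,0,0]}}

```text
t: 10.05
eef_pos: [611.1, 139.2, 19.6]
tcp_rot: [2.531, -0.002, -0.07]
ft_force: [-0.5, 0.7, 0.0]
opening: 0.437
```

Emit:
{"method": "arm_command", "body": {"motion": [-0.12,0,11,-16,0,0,0,-0.12,0,29,-41,0,0,0,-0.12,0,57,-82,0,0,0,-0.12,0,120,-172,0,0,0,-0.12,0,120,-172,0,0,0,-0.12,0,120,-172,0,0,0,-0.12,0,120,-172,0,0,0]}}

```text
t: 10.75
eef_pos: [611.1, 139.7, 231.9]
tcp_rot: [2.533, -0.005, -0.07]
ft_force: [-0.2, -0.5, -0.0]
opening: 0.437
```

```bash
python3 - <<'E'
from plan import *
snap('wrist','w8.png');snap('side','s8.png')
rel()
im,d=env.read_camera('side'); C=cloud('side',d)
m=(abs(C[:,:,1]+130)<45)&(C[:,:,2]>182)&(C[:,:,2]<190)&(im[:,:,0].astype(int)>im[:,:,2]+60)
n,l,st,ce=cv2.connectedComponentsWithStats(m.astype(np.uint8))
for i in range(1,n): print(st[i,4],C[l==i].mean(0).round(1), cv2.minAreaRect(C[l==i][:,:2].astype(np.float32))[1:])
m=(abs(C[:,:,1]-110)<110)&(C[:,:,2]>10)&(C[:,:,2]<60)&(C[:,:,0]>400)&(C[:,:,0]<660)&(im[:,:,0].astype(int)>im[:,:,2]+120)
print(m.sum(),C[m].min(0),C[m].max(0))
E
```

```text
now 10.85 [610.2 139.4 228.2] [ 2.531  0.    -0.07 ] q [ 0.37  0.61  1.38 -0.55  1.46  0.59] F [-0.3 -0.2 -0.5] op 0.442
102 [ 610.9 -127.8  184.1] ((27.05532455444336, 27.582622528076172), 8.228846549987793)
115 [ 556.3 -133.3  184. ] ((28.028383255004883, 28.013742446899414), 85.13349151611328)
126 [ 496.5 -133.4  184. ] ((27.103696823120117, 27.83432388305664), 87.25634002685547)
153 [546.68980945  20.4428093   30.49712272] [659.10465025 217.57567446  41.94504841]
```

View pics/s8.png

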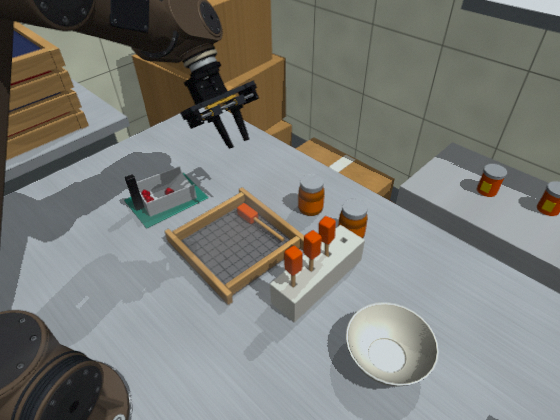

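View pics/w8.png

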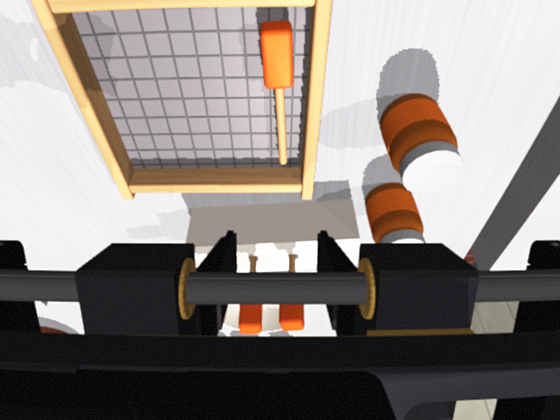

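Pop 1 lies flat in the tray (wrist view 278,55 to 284,160). Next is the x≈612 pop, which got nudged slightly.

```bash
cat >> plan.py <<'E'
def pick(P,yaw,L=19):
    T=Rt(55,yaw); tz=T.apply([0,0,1]); P=np.array([P[0],P[1],155.])
    tcp=P+L*tz
    return (np.array([P[0],-215,290.]),T),(tcp-90*tz,T),(tcp,T)
E
python3 - <<'E'
from plan import *
rel(*pick((613,-127.5),5))
E
```

```text
now 10.9 [610.2 139.3 227.5] [ 2.53e+00  1.00e-03 -7.10e-02] q [ 0.37  0.61  1.38 -0.55  1.46  0.59] F [-0.4  0.  -0.8] op 0.442
-> [ 613. -215.  290.] rel [ 28. 325. 152.] [89.8 -1.7 -9.9] rows 11.0
-> [ 618.1 -185.4  195.7] rel [ 31. 247. 212.] [89.8 -1.7 -9.9] rows 11.0
-> [ 611.6 -112.   144.1] rel [ 19. 157. 212.] [89.8 -1.7 -9.9] rows 11.0
```

Emit:
{"method": "arm_command", "body": {"motion": [-0.08,28,325,152,89.8,-1.7,-9.9,-0.08,28,325,152,89.8,-1.7,-9.9,-0.08,28,325,152,89.8,-1.7,-9.9,-0.08,28,325,152,89.8,-1.7,-9.9,-0.08,28,325,152,89.8,-1.7,-9.9,-0.08,28,325,152,89.8,-1.7,-9.9,-0.08,28,325,152,89.8,-1.7,-9.9,-0.08,28,325,152,89.8,-1.7,-9.9,-0.08,28,325,152,89.8,-1.7,-9.9,-0.08,28,325,152,89.8,-1.7,-9.9,-0.08,28,325,152,89.8,-1.7,-9.9,-0.08,31,247,212,89.8,-1.7,-9.9,-0.08,31,247,212,89.8,-1.7,-9.9,-0.08,31,247,212,89.8,-1.7,-9.9,-0.08,31,247,212,89.8,-1.7,-9.9,-0.08,31,247,212,89.8,-1.7,-9.9]}}

```text
t: 12.5
eef_pos: [619.5, -186.7, 198.8]
tcp_rot: [-2.183, -0.004, 0.087]
ft_force: [-0.2, -0.7, 0.0]
opening: 0.46
```

```bash
cat >> plan.py <<'E'
def popsw(x):
    im,d=env.read_camera('wrist'); C=cloud('wrist',d)
    m=(abs(C[:,:,0]-x)<32)&(abs(C[:,:,1]+130)<45)&(C[:,:,2]>181)&(C[:,:,2]<191)&(im[:,:,0].astype(int)>im[:,:,2]+60)
    print('top',m.sum(),cv2.minAreaRect(C[m][:,:2].astype(np.float32)))
E
python3 - <<'E'
from plan import *
popsw(613); popsw(556); popsw(497)
rel(*pick((613,-127.5),5))
E
```

```text
top 1063 ((611.9363403320312, -125.33216094970703), (28.934972763061523, 29.550640106201172), 7.384449481964111)
top 1060 ((557.2066040039062, -131.19981384277344), (29.233301162719727, 29.171281814575195), 86.87162017822266)
top 967 ((497.4315490722656, -131.3675537109375), (29.10022735595703, 29.003034591674805), 85.20830535888672)
now 12.65 [ 619.2 -186.6  198.6] [-2.184 -0.004  0.087] q [-0.68  0.81  1.25  0.65  1.8  -0.86] F [0.3 0.7 0.1] op 0.458
-> [ 613. -215.  290.] rel [ -8. -59. -75.] [ 0.1 -0.1  0.2] rows 2.0
-> [ 618.1 -185.4  195.7] rel [-1.  2.  3.] [ 0.1 -0.1  0.2] rows 1.0
-> [ 611.6 -112.   144.1] rel [-1.  1. 93.] [ 0.1 -0.1  0.2] rows 2.0
```

Emit:
{"method": "arm_command", "body": {"motion": [-0.08,-1,1,25,0,0,0,-0.08,-1,1,50,0,0,0,-0.08,-1,1,75,0,0,0,-0.08,-1,1,94,0,0,0,-0.08,-1,1,94,0,0,0,-1,-1,1,94,0,0,0,-1,-1,1,94,0,0,0,-1,-1,1,94,0,0,0,-1,-1,1,94,0,0,0,-1,-1,1,94,0,0,0]}}

```text
t: 13.65
eef_pos: [611.8, -110.3, 142.9]
tcp_rot: [-2.182, -0.003, 0.087]
ft_force: [1.8, -2.1, 6.8]
opening: 0.314
```

Emit:
{"method": "arm_command", "body": {"motion": [-1,0,-25,-17,0,0,0,-1,0,-49,-34,0,0,0,-1,0,-82,-57,0,0,0,-1,0,-82,-57,0,0,0,-1,0,-82,-57,0,0,0]}}

```text
t: 14.15
eef_pos: [611.0, -109.6, 242.1]
tcp_rot: [-2.183, -0.002, 0.087]
ft_force: [-0.1, 0.4, -1.8]
opening: 0.317
```

```bash
python3 - <<'E'
from plan import *
q,T=place(27,h=33)
snap('side','s9.png')
z=q.copy(); z[2]=244
rel((z,Rt(55,5)),(z,T))
im,d=env.read_camera('side'); C=cloud('side',d)
m=(abs(C[:,:,1]-110)<100)&(C[:,:,2]>20)&(C[:,:,2]<36)&(C[:,:,0]>540)&(C[:,:,0]<640)&(im[:,:,0].astype(int)>im[:,:,2]+100)
if m.sum(): print(m.sum(),C[m].min(0),C[m].max(0))
E
```

```text
now 14.2 [ 610.8 -109.5  241.1] [-2.182e+00 -1.000e-03  8.700e-02] q [-0.6   0.7   1.36  0.7   1.76 -0.8 ] F [-0.9 -0.8 -1. ] op 0.312
-> [557.  143.4 244. ] rel [ -32. -150.  209.] [-0. -0.  0.] rows 6.0
-> [557.  143.4 244. ] rel [ -32. -150.  209.] [-89.8   1.7   9.9] rows 11.0
212 [551.70904273  11.58044136  20.51322034] [639.78370653 207.24079981  35.99322084]
```

View pics/s9.png

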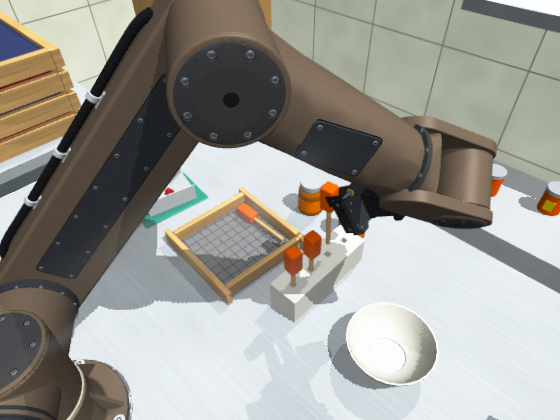

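Emit:
{"method": "arm_command", "body": {"motion": [-1,-32,-150,209,0,0,0,-1,-32,-150,209,0,0,0,-1,-32,-150,209,0,0,0,-1,-32,-150,209,0,0,0,-1,-32,-150,209,0,0,0,-1,-32,-150,209,-89.8,1.7,9.9,-1,-32,-150,209,-89.8,1.7,9.9,-1,-32,-150,209,-89.8,1.7,9.9,-1,-32,-150,209,-89.8,1.7,9.9,-1,-32,-150,209,-89.8,1.7,9.9,-1,-32,-150,209,-89.8,1.7,9.9,-1,-32,-150,209,-89.8,1.7,9.9,-1,-32,-150,209,-89.8,1.7,9.9,-1,-32,-150,209,-89.8,1.7,9.9,-1,-32,-150,209,-89.8,1.7,9.9,-1,-32,-150,209,-89.8,1.7,9.9,-1,-32,-150,209,-89.8,1.7,9.9,-1,-32,-150,209,-89.8,1.7,9.9]}}

```text
t: 16.05
eef_pos: [556.6, 144.2, 243.7]
tcp_rot: [2.532, 0.001, -0.07]
ft_force: [0.9, -1.2, -0.9]
opening: 0.31
```

```bash
python3 - <<'E'
from plan import *
q,T=place(27,h=33)
im,d=snap('wrist','w10.png'); C=cloud('wrist',d)
m=(C[:,:,2]>28)&(C[:,:,2]<42)&(C[:,:,0]>570)&(C[:,:,0]<650)&(im[:,:,0].astype(int)>im[:,:,2]+130)
P=C[m]; print(m.sum(),cv2.minAreaRect(P[:,:2].astype(np.float32)))
m=(C[:,:,2]>37)&(C[:,:,2]<44)&(C[:,:,0]>370)&(C[:,:,0]<690)
print('tray',cv2.minAreaRect(C[m][:,:2].astype(np.float32)))
rel((q+[0,0,60],T),(q,T),(q+[0,0,200],T))
E
```

```text
3752 ((610.4371337890625, -109.45050048828125), (79.29927062988281, 634.205322265625), 0.017767420038580894)
tray ((543.401123046875, -98.82449340820312), (293.0456848144531, 663.7409057617188), 5.277155876159668)
now 16.1 [556.8 143.7 244.4] [ 2.533  0.    -0.071] q [ 0.4   0.52  1.49 -0.54  1.46  0.63] F [ 0.5  0.2 -0.3] op 0.314
-> [557.  143.4  77.4] rel [  0. -95. 137.] [-0.1  0.  -0. ] rows 4.0
-> [557.  143.4  17.4] rel [   0. -130.  186.] [-0.1  0.  -0. ] rows 5.0
-> [557.  143.4 217.4] rel [  0. -15.  22.] [-0.1  0.  -0. ] rows 1.0
```

View pics/w10.png

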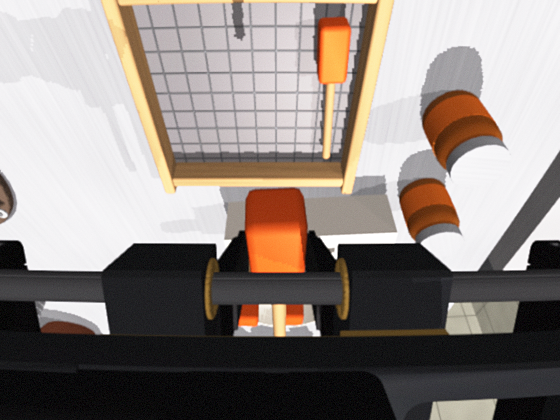

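Emit:
{"method": "arm_command", "body": {"motion": [-1,0,-34,49,0,0,0,-1,0,-65,93,0,0,0,-1,0,-95,137,0,0,0,-1,0,-110,157,0,0,0,-1,0,-120,172,0,0,0,-1,0,-130,186,0,0,0,-1,0,-130,186,0,0,0,-1,0,-130,186,0,0,0,-0.12,0,-130,186,0,0,0,-0.12,0,-130,186,0,0,0,-0.12,0,-130,186,0,0,0,-0.12,0,-130,186,0,0,0]}}

```text
t: 17.3
eef_pos: [557.2, 143.9, 18.5]
tcp_rot: [2.531, -0.002, -0.07]
ft_force: [0.0, 0.6, -0.7]
opening: 0.438
```

Emit:
{"method": "arm_command", "body": {"motion": [-0.12,0,11,-16,0,0,0,-0.12,0,29,-41,0,0,0,-0.12,0,57,-82,0,0,0,-0.12,0,120,-172,0,0,0,-0.12,0,120,-172,0,0,0,-0.12,0,120,-172,0,0,0,-0.12,0,120,-172,0,0,0]}}

```text
t: 18.0
eef_pos: [557.1, 144.4, 230.6]
tcp_rot: [2.533, -0.005, -0.07]
ft_force: [-0.8, 0.6, 0.0]
opening: 0.44
```

```bash
python3 - <<'E'
from plan import *
snap('wrist','w11.png')
rel(*pick((557,-131.3),-2))
E
```

```text
now 18.05 [556.5 144.2 228.5] [ 2.532e+00 -2.000e-03 -7.000e-02] q [ 0.41  0.54  1.51 -0.54  1.43  0.65] F [ 0.3 -0.6 -0.4] op 0.439
-> [ 557. -215.  290.] rel [ 26. 329. 155.] [89.9 -0.5 -2.2] rows 11.0
-> [ 555.  -189.4  195.7] rel [ 22. 254. 218.] [89.9 -0.5 -2.2] rows 11.0
-> [ 557.5 -115.7  144.1] rel [ 19. 164. 218.] [89.9 -0.5 -2.2] rows 11.0
```

View pics/w11.png

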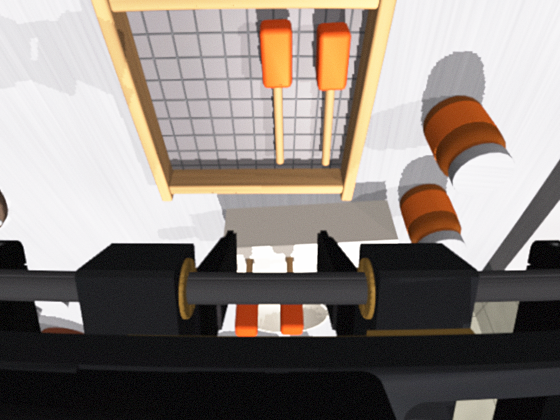

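Two pops now lie side by side in the tray. On to the third, at x=557.

Emit:
{"method": "arm_command", "body": {"motion": [-0.08,26,329,155,89.9,0,-2.2,-0.08,26,329,155,89.9,0,-2.2,-0.08,26,329,155,89.9,0,-2.2,-0.08,26,329,155,89.9,0,-2.2,-0.08,26,329,155,89.9,0,-2.2,-0.08,26,329,155,89.9,0,-2.2,-0.08,26,329,155,89.9,0,-2.2,-0.08,26,329,155,89.9,0,-2.2,-0.08,26,329,155,89.9,0,-2.2,-0.08,26,329,155,89.9,0,-2.2,-0.08,26,329,155,89.9,0,-2.2,-0.08,22,254,218,89.9,0,-2.2,-0.08,22,254,218,89.9,0,-2.2,-0.08,22,254,218,89.9,0,-2.2,-0.08,22,254,218,89.9,0,-2.2,-0.08,22,254,218,89.9,0,-2.2]}}

```text
t: 19.65
eef_pos: [556.0, -190.4, 196.5]
tcp_rot: [-2.185, -0.009, -0.037]
ft_force: [0.2, 0.8, 0.1]
opening: 0.457
```

```bash
python3 - <<'E'
from plan import *
popsw(556); popsw(497)
rel(*pick((557,-131.3),-3))
E
```

```text
top 1101 ((557.08203125, -131.2401885986328), (29.363222122192383, 29.432336807250977), 84.49253845214844)
top 1098 ((497.6689147949219, -131.5951385498047), (29.660457611083984, 28.648183822631836), 81.9874267578125)
now 19.75 [ 555.8 -190.4  196.6] [-2.185 -0.009 -0.037] q [-0.77  0.71  1.47  0.66  1.68 -0.92] F [-0.1 -0.1  0.1] op 0.461
-> [ 557. -215.  290.] rel [  3. -62. -74.] [0.2 0.4 1. ] rows 2.0
-> [ 554.  -189.4  195.7] rel [-2.  0.  1.] [0.2 0.4 1. ] rows 1.0
-> [ 557.8 -115.8  144.1] rel [-1. -0. 91.] [0.2 0.4 1. ] rows 2.0
```

Emit:
{"method": "arm_command", "body": {"motion": [-0.08,-1,0,25,0,0,1,-0.08,-1,0,50,0,0,1,-0.08,-1,0,75,0,0,1,-0.08,-1,0,91,0,0,1,-0.08,-1,0,91,0,0,1,-1,-1,0,91,0,0,1,-1,-1,0,91,0,0,1,-1,-1,0,91,0,0,1,-1,-1,0,91,0,0,1,-1,-1,0,91,0,0,1]}}

```text
t: 20.75
eef_pos: [557.7, -115.6, 143.1]
tcp_rot: [-2.183, 0.006, -0.047]
ft_force: [0.5, -0.4, 6.2]
opening: 0.311
```

Emit:
{"method": "arm_command", "body": {"motion": [-1,0,-25,-17,0,0,0,-1,0,-49,-34,0,0,0,-1,0,-82,-57,0,0,0,-1,0,-82,-57,0,0,0,-1,0,-82,-57,0,0,0]}}

```text
t: 21.25
eef_pos: [558.1, -114.9, 242.4]
tcp_rot: [-2.185, 0.006, -0.046]
ft_force: [0.3, 0.3, -1.1]
opening: 0.316
```

```bash
python3 - <<'E'
from plan import *
q,T=place(-27,h=33)
z=q.copy(); z[2]=244
rel((z,Rt(55,-3)),(z,T))
E
```

```text
now 21.25 [ 558.1 -114.9  242.4] [-2.185  0.006 -0.046] q [-0.68  0.61  1.55  0.72  1.66 -0.83] F [ 0.3  0.3 -1.1] op 0.316
-> [503.1 147.2 244. ] rel [ -67. -150.  211.] [ 0.2  0.5 -0.1] rows 6.0
-> [503.1 147.2 244. ] rel [ -67. -150.  211.] [-89.8   0.7   1.4] rows 11.0
```

Emit:
{"method": "arm_command", "body": {"motion": [-1,-67,-150,211,0,0,0,-1,-67,-150,211,0,0,0,-1,-67,-150,211,0,0,0,-1,-67,-150,211,0,0,0,-1,-67,-150,211,0,0,0,-1,-67,-150,211,-89.8,0.7,1.4,-1,-67,-150,211,-89.8,0.7,1.4,-1,-67,-150,211,-89.8,0.7,1.4,-1,-67,-150,211,-89.8,0.7,1.4,-1,-67,-150,211,-89.8,0.7,1.4,-1,-67,-150,211,-89.8,0.7,1.4,-1,-67,-150,211,-89.8,0.7,1.4,-1,-67,-150,211,-89.8,0.7,1.4,-1,-67,-150,211,-89.8,0.7,1.4,-1,-67,-150,211,-89.8,0.7,1.4,-1,-67,-150,211,-89.8,0.7,1.4,-1,-67,-150,211,-89.8,0.7,1.4,-1,-67,-150,211,-89.8,0.7,1.4]}}

```text
t: 23.05
eef_pos: [503.1, 147.0, 243.1]
tcp_rot: [2.534, 0.003, -0.069]
ft_force: [-0.3, -0.5, 0.6]
opening: 0.311
```

```bash
python3 - <<'E'
from plan import *
q,T=place(-27,h=33)
rel((q+[0,0,60],T),(q,T),(q+[0,0,200],T))
E
```

```text
now 23.05 [503.1 147.  243.1] [ 2.534  0.003 -0.069] q [ 0.44  0.46  1.61 -0.53  1.43  0.68] F [-0.3 -0.5  0.6] op 0.311
-> [503.1 147.2  77.4] rel [  0. -95. 136.] [-0.2  0.1  0.1] rows 4.0
-> [503.1 147.2  17.4] rel [   1. -129.  185.] [-0.2  0.1  0.1] rows 5.0
-> [503.1 147.2 217.4] rel [  0. -15.  21.] [-0.2  0.1  0.1] rows 1.0
```

Emit:
{"method": "arm_command", "body": {"motion": [-1,0,-34,49,0,0,0,-1,0,-65,93,0,0,0,-1,0,-95,137,0,0,0,-1,0,-110,157,0,0,0,-1,0,-120,172,0,0,0,-1,0,-129,185,0,0,0,-1,0,-129,185,0,0,0,-1,0,-129,185,0,0,0,-0.12,0,-129,185,0,0,0,-0.12,0,-129,185,0,0,0,-0.12,0,-129,185,0,0,0,-0.12,0,-129,185,0,0,0]}}

```text
t: 24.25
eef_pos: [503.4, 147.0, 19.1]
tcp_rot: [2.533, -0.0, -0.07]
ft_force: [-0.1, 0.0, -0.3]
opening: 0.439
```

Emit:
{"method": "arm_command", "body": {"motion": [-0.12,0,11,-16,0,0,0,-0.12,0,29,-41,0,0,0,-0.12,0,57,-82,0,0,0,-0.12,0,120,-172,0,0,0,-0.12,0,120,-172,0,0,0,-0.12,0,120,-172,0,0,0,-0.12,0,120,-172,0,0,0]}}

```text
t: 24.95
eef_pos: [503.6, 147.1, 229.9]
tcp_rot: [2.534, -0.003, -0.07]
ft_force: [-1.3, 0.6, -0.8]
opening: 0.438
```

```bash
python3 - <<'E'
from plan import *
snap('wrist','w12.png')
rel(*pick((497.7,-131.5),-6))
E
```

```text
now 25.0 [503.  146.8 228.2] [ 2.533 -0.    -0.07 ] q [ 0.44  0.48  1.62 -0.53  1.4   0.7 ] F [-0.5  0.4 -0.7] op 0.439
-> [ 497.7 -215.   290. ] rel [ 20. 332. 156.] [89.9  0.4  2.2] rows 11.0
-> [ 491.6 -189.3  195.7] rel [ 12. 257. 219.] [89.9  0.4  2.2] rows 11.0
-> [ 499.3 -116.   144.1] rel [ 15. 167. 219.] [89.9  0.4  2.2] rows 11.0
```

View pics/w12.png

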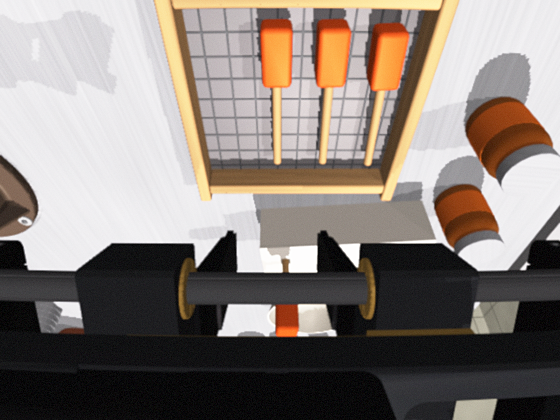

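Three are in place. The last pop is at x=497.7.

Emit:
{"method": "arm_command", "body": {"motion": [-0.08,20,332,156,89.9,0,2.2,-0.08,20,332,156,89.9,0,2.2,-0.08,20,332,156,89.9,0,2.2,-0.08,20,332,156,89.9,0,2.2,-0.08,20,332,156,89.9,0,2.2,-0.08,20,332,156,89.9,0,2.2,-0.08,20,332,156,89.9,0,2.2,-0.08,20,332,156,89.9,0,2.2,-0.08,20,332,156,89.9,0,2.2,-0.08,20,332,156,89.9,0,2.2,-0.08,20,332,156,89.9,0,2.2,-0.08,20,332,156,89.9,0,2.2,-0.08,12,257,219,89.9,0,2.2,-0.08,12,257,219,89.9,0,2.2,-0.08,12,257,219,89.9,0,2.2,-0.08,12,257,219,89.9,0,2.2,-0.08,12,257,219,89.9,0,2.2]}}

```text
t: 26.7
eef_pos: [492.5, -189.9, 197.6]
tcp_rot: [-2.184, 0.004, -0.104]
ft_force: [0.6, 0.5, 0.3]
opening: 0.458
```

```bash
python3 - <<'E'
from plan import *
popsw(497)
rel(*pick((497.7,-131.5),-6))
E
```

```text
top 1089 ((496.94354248046875, -132.17935180664062), (29.435556411743164, 29.1018009185791), 84.7896957397461)
now 26.75 [ 492.4 -189.9  197.6] [-2.184  0.004 -0.104] q [-0.85  0.64  1.64  0.64  1.62 -0.97] F [0.2 0.  1.2] op 0.461
-> [ 497.7 -215.   290. ] rel [  7. -62. -73.] [ 0.2  0.2 -0.2] rows 2.0
-> [ 491.6 -189.3  195.7] rel [-1.  1.  2.] [ 0.2  0.2 -0.2] rows 1.0
-> [ 499.3 -116.   144.1] rel [-1.  1. 92.] [ 0.2  0.2 -0.2] rows 2.0
```

Emit:
{"method": "arm_command", "body": {"motion": [-0.08,-1,1,25,0,0,0,-0.08,-1,1,50,0,0,0,-0.08,-1,1,75,0,0,0,-0.08,-1,1,92,0,0,0,-0.08,-1,1,92,0,0,0,-1,-1,1,92,0,0,0,-1,-1,1,92,0,0,0,-1,-1,1,92,0,0,0,-1,-1,1,92,0,0,0,-1,-1,1,92,0,0,0]}}

```text
t: 27.75
eef_pos: [498.6, -115.2, 143.0]
tcp_rot: [-2.181, 0.005, -0.105]
ft_force: [1.0, -1.0, 6.7]
opening: 0.314
```

Emit:
{"method": "arm_command", "body": {"motion": [-1,0,-25,-17,0,0,0,-1,0,-49,-34,0,0,0,-1,0,-82,-57,0,0,0,-1,0,-82,-57,0,0,0,-1,0,-82,-57,0,0,0]}}

```text
t: 28.25
eef_pos: [498.8, -114.7, 242.3]
tcp_rot: [-2.183, 0.005, -0.104]
ft_force: [-1.8, 0.6, 0.1]
opening: 0.315
```

```bash
python3 - <<'E'
from plan import *
q,T=place(-79,h=33)
z=q.copy(); z[2]=244
rel((z,Rt(55,-6)),(z,T))
E
```

```text
now 28.25 [ 498.8 -114.7  242.3] [-2.183  0.005 -0.104] q [-0.76  0.53  1.71  0.7   1.61 -0.9 ] F [-1.8  0.6  0.1] op 0.315
-> [451.2 150.8 244. ] rel [ -75. -150.  211.] [ 0.1  0.2 -0.2] rows 6.0
-> [451.2 150.8 244. ] rel [ -75. -150.  211.] [-89.9  -0.1  -2.2] rows 11.0
```

Emit:
{"method": "arm_command", "body": {"motion": [-1,-75,-150,211,0,0,0,-1,-75,-150,211,0,0,0,-1,-75,-150,211,0,0,0,-1,-75,-150,211,0,0,0,-1,-75,-150,211,0,0,0,-1,-75,-150,211,-89.9,0,-2.2,-1,-75,-150,211,-89.9,0,-2.2,-1,-75,-150,211,-89.9,0,-2.2,-1,-75,-150,211,-89.9,0,-2.2,-1,-75,-150,211,-89.9,0,-2.2,-1,-75,-150,211,-89.9,0,-2.2,-1,-75,-150,211,-89.9,0,-2.2,-1,-75,-150,211,-89.9,0,-2.2,-1,-75,-150,211,-89.9,0,-2.2,-1,-75,-150,211,-89.9,0,-2.2,-1,-75,-150,211,-89.9,0,-2.2,-1,-75,-150,211,-89.9,0,-2.2,-1,-75,-150,211,-89.9,0,-2.2]}}

```text
t: 30.05
eef_pos: [451.0, 150.9, 243.4]
tcp_rot: [2.534, 0.003, -0.069]
ft_force: [-0.9, -0.4, 0.0]
opening: 0.31
```

```bash
python3 - <<'E'
from plan import *
q,T=place(-79,h=33)
rel((q+[0,0,60],T),(q,T),(q+[0,0,200],T))
E
```

```text
now 30.05 [451.  150.9 243.4] [ 2.534  0.003 -0.069] q [ 0.49  0.4   1.71 -0.51  1.41  0.74] F [-0.9 -0.4  0. ] op 0.31
-> [451.2 150.8  77.4] rel [  1. -95. 136.] [-0.2  0.1  0.1] rows 4.0
-> [451.2 150.8  17.4] rel [   1. -129.  185.] [-0.2  0.1  0.1] rows 5.0
-> [451.2 150.8 217.4] rel [  0. -15.  21.] [-0.2  0.1  0.1] rows 1.0
```

Emit:
{"method": "arm_command", "body": {"motion": [-1,0,-34,49,0,0,0,-1,0,-65,93,0,0,0,-1,0,-95,137,0,0,0,-1,0,-110,157,0,0,0,-1,0,-120,172,0,0,0,-1,1,-129,185,0,0,0,-1,1,-129,185,0,0,0,-1,1,-129,185,0,0,0,-0.14,1,-129,185,0,0,0,-0.14,1,-129,185,0,0,0,-0.14,1,-129,185,0,0,0,-0.14,1,-129,185,0,0,0]}}

```text
t: 31.25
eef_pos: [452.2, 150.9, 19.3]
tcp_rot: [2.533, -0.0, -0.07]
ft_force: [-0.1, -1.0, 0.4]
opening: 0.431
```

Emit:
{"method": "arm_command", "body": {"motion": [-0.14,0,11,-16,0,0,0,-0.14,0,29,-41,0,0,0,-0.14,0,57,-82,0,0,0,-0.14,0,120,-172,0,0,0,-0.14,0,120,-172,0,0,0,-0.14,0,120,-172,0,0,0,-0.14,0,120,-172,0,0,0]}}

```text
t: 31.95
eef_pos: [452.4, 151.0, 230.0]
tcp_rot: [2.534, -0.003, -0.07]
ft_force: [-0.3, -0.8, -0.6]
opening: 0.432
```

```bash
python3 - <<'E'
from plan import *
snap('side','s13.png');snap('scene','c13.png')
rel()
E
```

```text
now 32.05 [451.6 150.5 227.5] [ 2.532e+00  2.000e-03 -7.000e-02] q [ 0.49  0.42  1.73 -0.52  1.38  0.76] F [ 1.  -0.  -0.1] op 0.432
```

View pics/s13.png

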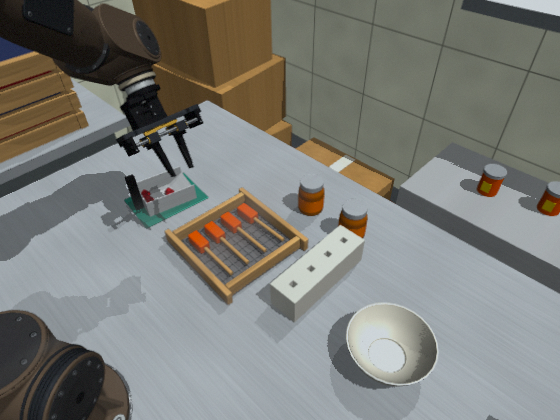

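View pics/c13.png

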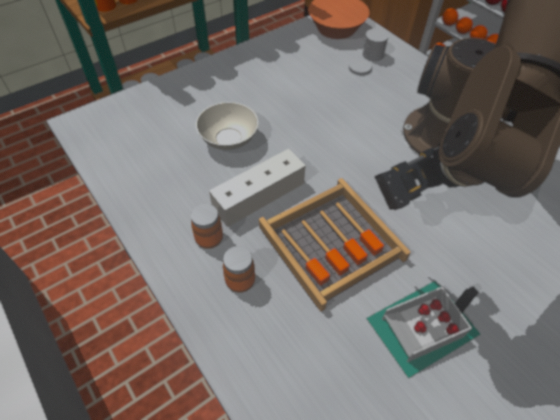

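All four pops lie flat in the tray and the wells are empty. Now re-measuring the scoop and bowl.

```bash
cat >> plan.py <<'E'
def scoopbowl(cams=('scene','side')):
    for n in cams:
        im,d=env.read_camera(n); C=cloud(n,d); D=d>0
        def sel(x0,x1,y0,y1,z0,z1): return D&(C[:,:,0]>x0)&(C[:,:,0]<x1)&(C[:,:,1]>y0)&(C[:,:,1]<y1)&(C[:,:,2]>z0)&(C[:,:,2]<z1)
        m=sel(360,640,270,480,110,119)&(im.max(2)<90)
        if m.sum()>5: print(n,'handletop',m.sum(),C[m][:,:2].mean(0).round(1),cv2.minAreaRect(C[m][:,:2].astype(np.float32)))
        m=sel(360,640,270,480,46,54)&(im.max(2)>60); 
        if m.sum()>5: print(n,'walls',m.sum(),cv2.minAreaRect(C[m][:,:2].astype(np.float32)))
        m=sel(360,680,-500,-220,60,68)
        if m.sum()>30:
            P=C[m][:,:2]; A=np.c_[2*P,np.ones(len(P))]; s=np.linalg.lstsq(A,(P**2).sum(1),rcond=None)[0]; print(n,'bowl',m.sum(),s[:2].round(1),np.sqrt(s[2]+s[0]**2+s[1]**2).round(1))
E
python3 - <<'E'
from plan import *
scoopbowl()
T=Rt(0,-12.5)
rel(([426,404,240],T))
E
```

```text
scene handletop 58 [429.5 406.9] ((427.3207092285156, 406.40423583984375), (16.172866821289062, 24.29930877685547), 77.25457763671875)
scene walls 279 ((497.00103759765625, 389.7710876464844), (106.72378540039062, 165.7982940673828), 77.43540954589844)
scene bowl 311 [ 539.2 -359.7] 86.4
side handletop 43 [422.7 401.8] ((423.0705871582031, 401.2340393066406), (19.354162216186523, 21.181751251220703), 17.5758113861084)
side walls 230 ((507.25994873046875, 386.02569580078125), (111.96798706054688, 144.58966064453125), 75.88712310791016)
side bowl 654 [ 536.5 -362.6] 86.7
now 32.15 [451.6 150.5 227. ] [ 2.531  0.003 -0.07 ] q [ 0.49  0.42  1.73 -0.52  1.38  0.76] F [-0.2 -0.3  0.7] op 0.43
-> [426 404 240] rel [ -43. -198. -154.] [34.9 -2.4  8.3] rows 6.0
```

Emit:
{"method": "arm_command", "body": {"motion": [1,-43,-198,-154,34.9,-2.4,8.3,1,-43,-198,-154,34.9,-2.4,8.3,1,-43,-198,-154,34.9,-2.4,8.3,1,-43,-198,-154,34.9,-2.4,8.3,1,-43,-198,-154,34.9,-2.4,8.3,1,-43,-198,-154,34.9,-2.4,8.3,1,-43,-198,-154,34.9,-2.4,8.3,1,-43,-198,-154,34.9,-2.4,8.3]}}

```text
t: 32.95
eef_pos: [426.6, 402.8, 240.4]
tcp_rot: [3.141, -0.002, -0.218]
ft_force: [-0.7, -0.9, 0.1]
opening: 0.992
```

```bash
python3 - <<'E'
from plan import *
im,d=snap('wrist','w14.png'); snap('scene','c14.png'); 
C=cloud('wrist',d)
m=(d>0)&(C[:,:,2]>105)&(C[:,:,2]<122)&(np.hypot(C[:,:,0]-426,C[:,:,1]-404)<40)
if m.sum()>5: print(m.sum(),C[m].mean(0),cv2.minAreaRect(C[m][:,:2].astype(np.float32)))
T=Rt(0,-12.5)
rel(([425.5,404.3,65],T))
E
```

```text
515 [425.95562707 408.13733491 118.04051451] ((425.7065124511719, 407.2869567871094), (17.655298233032227, 23.80040168762207), 77.58721160888672)
now 33.05 [426.9 402.6 241. ] [ 3.142e+00 -2.000e-03 -2.190e-01] q [ 0.64  0.39  1.58 -0.    1.17  0.86] F [0.1 0.  0.5] op 0.996
-> [425.5 404.3  65. ] rel [ -2.  -1. 176.] [ 0.  -0.1 -0.1] rows 4.0
```

View pics/w14.png

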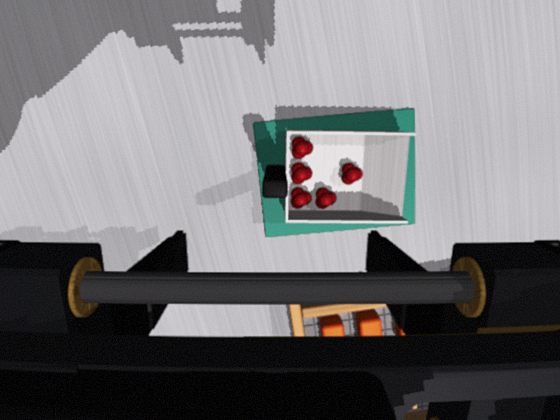

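View pics/c14.png

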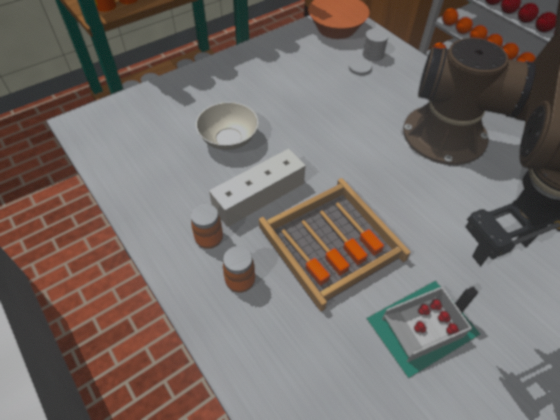

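The wrist view confirms five fruits and the handle (275,182). I'll descend and grip the handle front to back.

Emit:
{"method": "arm_command", "body": {"motion": [1,-2,-3,45,0,0,0,1,-2,-3,90,0,0,0,1,-2,-3,120,0,0,0,1,-2,-3,150,0,0,0,1,-2,-3,176,0,0,0,1,-2,-3,176,0,0,0,-1,-2,-3,176,0,0,0,-1,-2,-3,176,0,0,0,-1,-2,-3,176,0,0,0,-1,-2,-3,176,0,0,0,-1,-2,-3,176,0,0,0,-1,-2,-3,176,0,0,0,-1,-2,-3,176,0,0,0,-1,-2,-3,176,0,0,0]}}

```text
t: 34.45
eef_pos: [426.0, 407.1, 65.7]
tcp_rot: [-3.14, -0.003, -0.218]
ft_force: [0.3, 0.1, -0.2]
opening: 0.387
```

Emit:
{"method": "arm_command", "body": {"motion": [-1,0,0,0,0,0,0,-1,0,0,0,0,0,0,-1,0,0,0,0,0,0,-1,0,0,0,0,0,0]}}

```text
t: 34.85
eef_pos: [426.0, 407.1, 65.6]
tcp_rot: [-3.14, -0.003, -0.218]
ft_force: [-0.3, 0.3, -0.6]
opening: 0.247
```

```bash
python3 - <<'E'
from plan import *
rel(); im,d=snap('scene','c15.png'); cv2.imwrite('pics/c15.png',cv2.resize(im[230:390,340:540,::-1],None,fx=4,fy=4-.5))
E
```

```text
now 34.85 [426.  407.1  65.6] [-3.14e+00 -3.00e-03 -2.18e-01] q [ 0.65  0.59  1.77 -0.    0.78  0.87] F [-0.3  0.3 -0.6] op 0.247
```

View pics/c15.png

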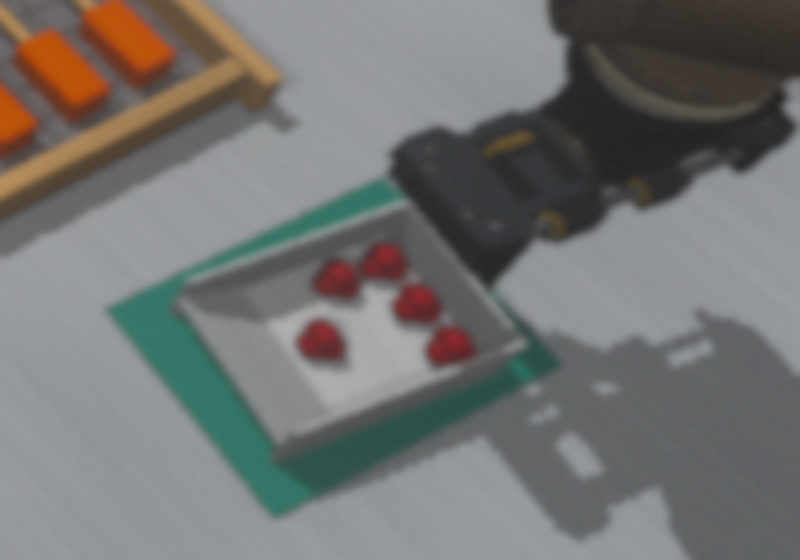

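Opening is 0.247 (24 mm), so the handle is gripped. Gentle lift.

Emit:
{"method": "arm_command", "body": {"motion": [-1,0,0,-5,0,0,0,-1,0,0,-15,0,0,0,-1,0,0,-30,0,0,0,-1,0,0,-50,0,0,0,-1,0,0,-70,0,0,0,-1,0,0,-90,0,0,0,-1,0,0,-110,0,0,0,-1,0,0,-130,0,0,0,-1,0,0,-145,0,0,0,-1,0,0,-155,0,0,0,-1,0,0,-160,0,0,0,-1,0,0,-160,0,0,0]}}

```text
t: 36.1
eef_pos: [425.5, 407.0, 226.1]
tcp_rot: [-3.14, -0.003, -0.218]
ft_force: [0.0, -0.4, -3.0]
opening: 0.25
```

```bash
python3 - <<'E'
from plan import *
rel(([520,150,235],Rt(0,-18)),([500,-180,250],Rt(0,-27))); snap('scene','c16.png')
E
```

```text
now 36.1 [425.5 407.  226.1] [-3.14e+00 -3.00e-03 -2.18e-01] q [ 0.65  0.4   1.6  -0.    1.13  0.87] F [ 0.  -0.4 -3. ] op 0.25
-> [520 150 235] rel [148. 230.  -9.] [-0.1 -0.2  5.5] rows 6.0
-> [ 500 -180  250] rel [200. 557. -24.] [-0.1 -0.2 14.5] rows 12.0
```

View pics/c16.png

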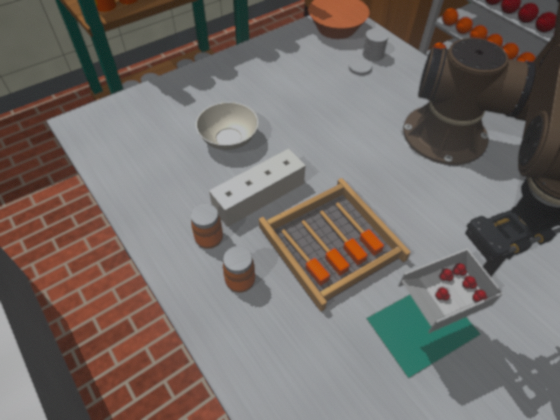

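Emit:
{"method": "arm_command", "body": {"motion": [-1,2,6,0,0,0,0,-1,6,17,-1,0,0,0.4,-1,12,33,-1,0,0,0.9,-1,20,56,-2,0,0,1.5,-1,28,78,-3,0,0,2,-1,36,100,-4,0,0,2.6,-1,44,123,-5,0,0,3.2,-1,52,145,-6,0,0,3.8,-1,60,167,-7,0,0,4.4,-1,68,189,-8,0,0,4.9,-1,76,212,-9,0,0,5.5,-1,84,234,-10,0,0,6.1,-1,92,256,-11,0,0,6.7,-1,99,275,-12,0,0,7.2,-1,104,290,-12,0,0,7.5,-1,107,300,-13,0,0,7.8,-1,108,303,-13,0,0,8,-1,108,303,-13,0,0,8]}}

```text
t: 37.95
eef_pos: [465.1, 87.4, 238.6]
tcp_rot: [-3.14, -0.003, -0.359]
ft_force: [0.1, 0.0, -3.2]
opening: 0.25
```

```bash
python3 - <<'E'
from plan import *
scoopbowl()
d=np.array([np.cos(np.radians(-34)),np.sin(np.radians(-34)),0]); b=np.array([538,-361,0])
g=b-110*d
rel((np.r_[g[:2],270],Rt(0,-34)))
E
```

```text
scene bowl 316 [ 539.3 -359.5] 86.5
side bowl 663 [ 536.5 -362.6] 86.7
now 38.05 [465.1  88.1 238.6] [-3.14e+00 -3.00e-03 -3.58e-01] q [0.05 0.22 1.85 0.   1.08 0.4 ] F [ 0.3  0.9 -2.4] op 0.251
-> [ 446.8 -299.5  270. ] rel [119. 369. -32.] [-0.1 -0.1 13.5] rows 8.0
```

Emit:
{"method": "arm_command", "body": {"motion": [-1,2,6,-1,0,0,0.2,-1,6,18,-2,0,0,0.7,-1,12,37,-3,0,0,1.4,-1,19,59,-5,0,0,2.2,-1,26,81,-7,0,0,3,-1,33,103,-9,0,0,3.8,-1,40,125,-11,0,0,4.6,-1,47,147,-13,0,0,5.4,-1,54,169,-15,0,0,6.2,-1,61,191,-17,0,0,7,-1,69,214,-19,0,0,7.8,-1,77,238,-21,0,0,8.7,-1,85,262,-23,0,0,9.6,-1,93,287,-25,0,0,10.5,-1,101,312,-27,0,0,11.4,-1,108,334,-29,0,0,12.3,-1,114,352,-31,0,0,13,-1,118,364,-32,0,0,13.4,-1,119,369,-32,0,0,13.5,-1,119,369,-32,0,0,13.5]}}

```text
t: 40.05
eef_pos: [447.1, -299.7, 270.1]
tcp_rot: [-3.139, -0.002, -0.594]
ft_force: [0.2, 0.5, -4.0]
opening: 0.252
```

```bash
cat >> plan.py <<'E'
def pour(th,lipback,lipz,yaw=-34,b=(538,-361)):
    d=np.array([np.cos(np.radians(yaw)),np.sin(np.radians(yaw)),0]); 
    c,s=np.cos(np.radians(th)),np.sin(np.radians(th))
    v=np.array([-156,0,65.6-28])   # lip->TCP in scoop frame
    x=v[0]*c+v[2]*s; z=-v[0]*s+v[2]*c
    lip=np.array([b[0],b[1],lipz])-lipback*d
    Rs=R.from_euler('z',yaw,degrees=True)*R.from_euler('y',th,degrees=True)*R.from_matrix(np.diag([1.,-1,-1]))
    return lip+x*d+[0,0,z],Rs
E
python3 - <<'E'
from plan import *
snap('side','s17.png')
rel(pour(0,10,190),pour(20,20,160),pour(30,25,130),pour(45,35,100),pour(58,35,90))
E
```

```text
now 40.1 [ 447.1 -299.2  270.1] [-3.139e+00 -2.000e-03 -5.940e-01] q [-0.71  0.29  1.66  0.    1.2  -0.12] F [ 0.7  0.4 -2.9] op 0.251
-> [ 400.4 -268.2  227.6] rel [-56.   1.  42.] [-0.1 -0.1 -0. ] rows 2.0
-> [ 410.6 -275.   248.7] rel [-44.   1.  21.] [ -0.1 -20.1   0. ] rows 3.0
-> [ 420.9 -282.   240.6] rel [-31.   1.  30.] [ -0.1 -30.1   0. ] rows 4.0
-> [ 439.6 -294.6  236.9] rel [-9.  1. 33.] [ -0.1 -45.1   0.1] rows 6.0
-> [ 466.9 -313.   242.2] rel [24.  1. 28.] [ -0.1 -58.1   0.1] rows 7.0
```

View pics/s17.png

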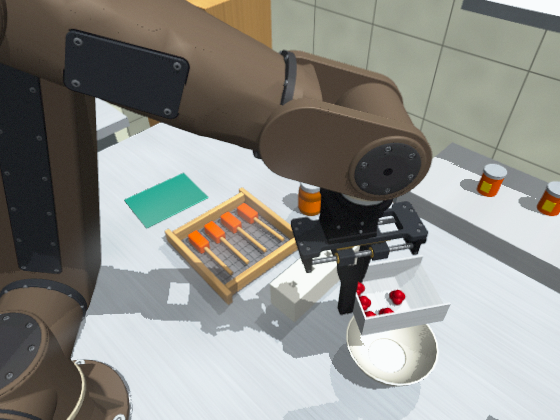

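Emit:
{"method": "arm_command", "body": {"motion": [-1,-8,0,3,0,-2,0,-1,-18,0,8,0,-5,0,-1,-30,0,14,0,-9,0,-1,-38,0,18,0,-13,0,-1,-42,0,20,0,-16,0,-1,-44,1,21,0,-20,0,-1,-40,1,25,0,-23,0,-1,-36,1,28,0,-26,0,-1,-31,1,30,0,-30,0,-1,-26,1,31,0,-34,0,-1,-20,1,32,0,-38,0,-1,-20,1,32,0,-38,0,-1,-20,1,32,0,-38,0,-1,-20,1,32,0,-38,0]}}

```text
t: 41.5
eef_pos: [430.1, -288.7, 238.8]
tcp_rot: [-3.139, 0.659, -0.591]
ft_force: [-0.0, 0.4, -2.8]
opening: 0.249
```

```bash
python3 - <<'E'
from plan import *
snap('side','s18.png'); snap('scene','c18.png')
rel(pour(45,35,100),pour(52,35,95),pour(60,35,90))
E
```

```text
now 41.6 [ 430.  -288.8  239.1] [-3.139  0.659 -0.592] q [-0.69  0.61  1.36 -0.06  1.82 -0.09] F [ 0.2 -0.4 -2.6] op 0.255
-> [ 439.6 -294.6  236.9] rel [10. -1. -5.] [-0.1 -7.2  0.1] rows 1.0
-> [ 453.9 -304.3  241.1] rel [ 21.  -1. -19.] [ -0.1 -14.2   0.1] rows 2.0
-> [ 471.3 -316.   243.9] rel [ 36.  -1. -34.] [ -0.1 -22.2   0.1] rows 3.0
```

View pics/s18.png

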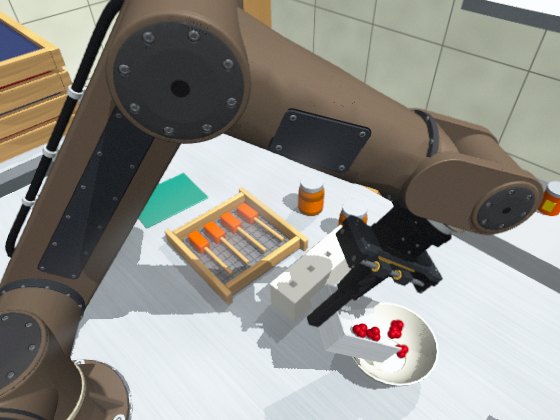

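View pics/c18.png

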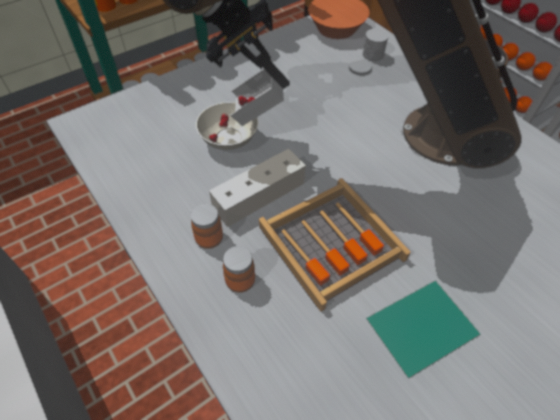

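Fruit is already running into the bowl. Tipping on to about 60° and holding.

Emit:
{"method": "arm_command", "body": {"motion": [-1,5,-1,-2,0,-4,0,-1,10,-1,-5,0,-7,0,-1,15,-1,-12,0,-11,0,-1,21,-1,-19,0,-14,0,-1,28,-1,-26,0,-18,0,-1,36,-1,-34,0,-22,0,-1,36,-1,-34,0,-22,0,-1,36,-1,-34,0,-22,0,-1,36,-1,-34,0,-22,0,-1,36,-1,-34,0,-22,0,-1,36,-1,-34,0,-22,0,-1,36,-1,-34,0,-22,0]}}

```text
t: 42.8
eef_pos: [471.5, -315.8, 243.5]
tcp_rot: [-3.137, 1.044, -0.59]
ft_force: [-0.3, -0.5, -2.8]
opening: 0.252
```

```bash
python3 - <<'E'
from plan import *
snap('side','s19.png'); im,_=snap('scene','c19.png');cv2.imwrite('pics/c19.png',cv2.resize(im[40:180,160:320,::-1],None,fx=4,fy=4))
rel()
E
```

```text
now 42.9 [ 471.6 -315.9  243.2] [-3.137  1.044 -0.59 ] q [-0.67  0.88  1.04 -0.09  2.27 -0.1 ] F [ 0.4 -0.9 -2.1] op 0.251
```

View pics/s19.png

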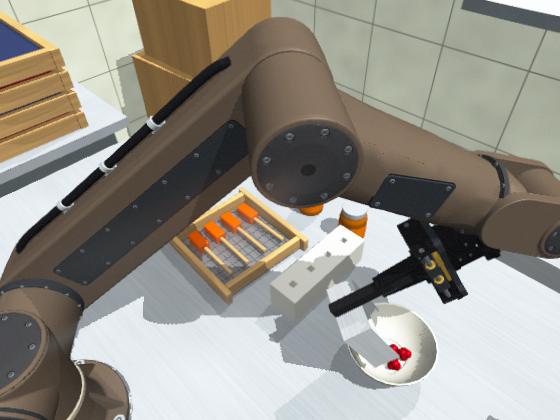

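View pics/c19.png

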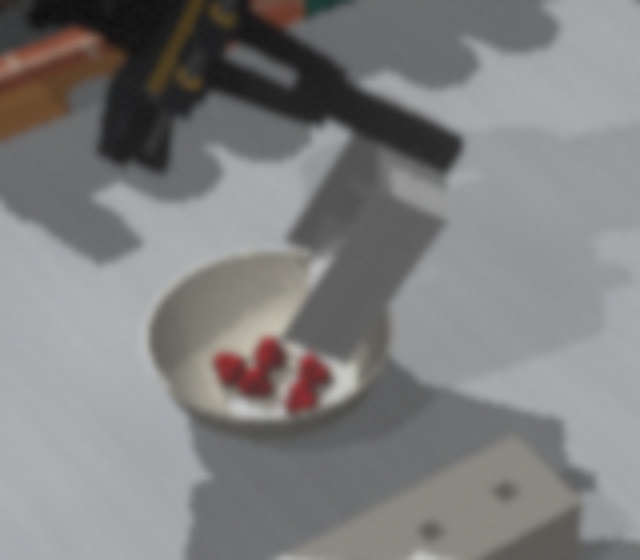

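All five fruits are in the bowl (c19 crop). Levelling the scoop and lifting clear.

```bash
python3 - <<'E'
from plan import *
p=env.state()['eef_pos']
rel((p+[0,0,50],R.from_euler('xyz',env.state()['tcp_rot'])),([447,-299,290],Rt(0,-34)))
E
```

```text
now 42.9 [ 471.6 -315.9  243.2] [-3.137  1.044 -0.59 ] q [-0.67  0.88  1.04 -0.09  2.27 -0.1 ] F [ 0.4 -0.9 -2.1] op 0.251
-> [ 471.6 -315.9  293.2] rel [-43.  -0. -25.] [0. 0. 0.] rows 2.0
-> [ 447 -299  290] rel [-55.  -0.   2.] [-0.1 59.8  0.1] rows 7.0
```

Emit:
{"method": "arm_command", "body": {"motion": [-1,-15,0,-9,0,0,0,-1,-30,0,-17,0,0,0,-1,-43,0,-25,0,3,0,-1,-46,0,-20,0,10,0,-1,-48,0,-15,0,17,0,-1,-50,0,-12,0,24,0,-1,-52,0,-8,0,31,0,-1,-53,0,-5,0,38,0,-1,-54,0,-3,0,45,0,-1,-55,0,0,0,52,0,-1,-55,0,2,0,59.8,0,-1,-55,0,2,0,59.8,0,-1,-55,0,2,0,59.8,0]}}

```text
t: 44.2
eef_pos: [446.7, -299.2, 290.8]
tcp_rot: [-3.139, 0.002, -0.594]
ft_force: [-0.5, -0.3, -3.1]
opening: 0.249
```

```bash
python3 - <<'E'
from plan import *
im,d=snap('side','s20.png')
rel(([465,88,239],Rt(0,-20.5)))
E
```

```text
now 44.25 [ 447.2 -299.6  290.3] [-3.139e+00  2.000e-03 -5.940e-01] q [-0.71  0.27  1.62  0.    1.25 -0.12] F [ 0.3 -0.2 -2.2] op 0.25
-> [465  88 239] rel [-202. -331.   52.] [ -0.1   0.1 -13.5] rows 8.0
```

View pics/s20.png

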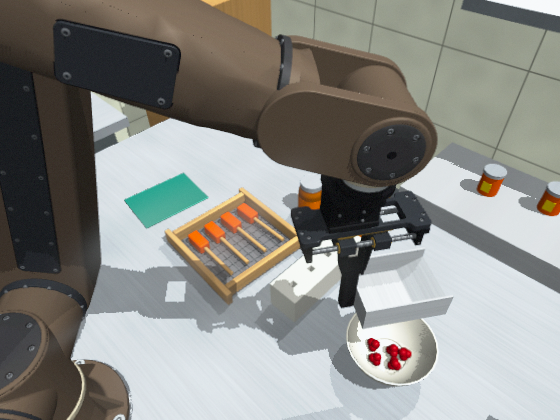

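Emit:
{"method": "arm_command", "body": {"motion": [-1,-10,-16,2,0,0,0,-1,-30,-50,7,0,0,-2,-1,-50,-83,12,0,0,-3.4,-1,-70,-115,18,0,0,-4.7,-1,-90,-148,23,0,0,-6,-1,-110,-180,28,0,0,-7.3,-1,-130,-213,34,0,0,-8.7,-1,-150,-246,39,0,0,-10,-1,-170,-279,44,0,0,-11.4,-1,-190,-312,49,0,0,-12.7,-1,-202,-331,52,0,0,-13.5,-1,-202,-331,52,0,0,-13.5]}}

```text
t: 45.45
eef_pos: [464.6, 90.8, 237.7]
tcp_rot: [-3.14, 0.004, -0.354]
ft_force: [-0.3, 0.2, -2.4]
opening: 0.251
```

```bash
python3 - <<'E'
from plan import *
rel(([436,401,226],Rt(0,-12.5)))
E
```

```text
now 45.45 [464.6  90.8 237.7] [-3.14   0.004 -0.354] q [0.05 0.22 1.84 0.   1.08 0.4 ] F [-0.3  0.2 -2.4] op 0.251
-> [436 401 226] rel [-134. -281.   13.] [-0.1  0.2 -7.8] rows 7.0
```

Emit:
{"method": "arm_command", "body": {"motion": [-1,-8,-17,1,0,0,0,-1,-22,-45,2,0,0,-1.5,-1,-38,-80,4,0,0,-2.5,-1,-54,-115,5,0,0,-3.5,-1,-70,-150,7,0,0,-4.5,-1,-88,-185,8,0,0,-5.5,-1,-105,-220,10,0,0,-6.5,-1,-122,-255,12,0,0,-7.3,-1,-134,-281,13,0,0,-7.8,-1,-134,-281,13,0,0,-7.8,-1,-134,-281,13,0,0,-7.8]}}

```text
t: 46.55
eef_pos: [437.7, 398.2, 225.6]
tcp_rot: [-3.141, 0.002, -0.221]
ft_force: [0.0, -0.2, -2.9]
opening: 0.249
```

```bash
python3 - <<'E'
from plan import *
rel(([436,401,69],Rt(0,-12.5)),([436,401,66],Rt(0,-12.5)))
im,d=snap('side','s21.png'); C=cloud('side',d)
im,d=snap('scene','c21.png'); C=cloud('scene',d)
m=(d>0)&(C[:,:,0]>400)&(C[:,:,0]<640)&(C[:,:,1]>300)&(C[:,:,1]<480)&(C[:,:,2]>150)&(C[:,:,2]<225)&(im.max(2)>60)
print(C[m].min(0),C[m].max(0))
E
```

```text
now 46.55 [437.7 398.2 225.6] [-3.141e+00  2.000e-03 -2.210e-01] q [0.63 0.41 1.59 0.   1.14 0.85] F [ 0.  -0.2 -2.9] op 0.249
-> [436 401  69] rel [ -2.  -2. 157.] [-0.   0.1 -0.2] rows 4.0
-> [436 401  66] rel [ -2.  -2. 160.] [-0.   0.1 -0.2] rows 4.0
[431.0130925  310.99101825 162.15763593] [600.06206216 444.24699218 224.6272706 ]
```

View pics/s21.png

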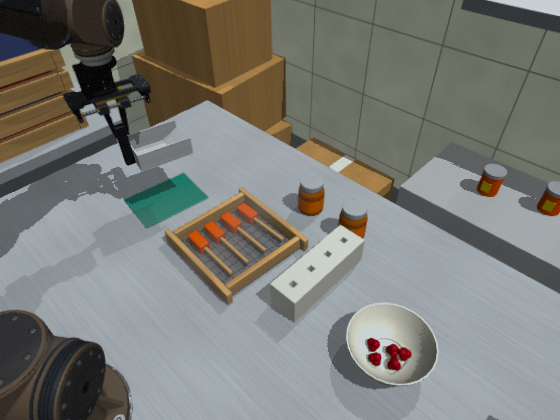

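View pics/c21.png

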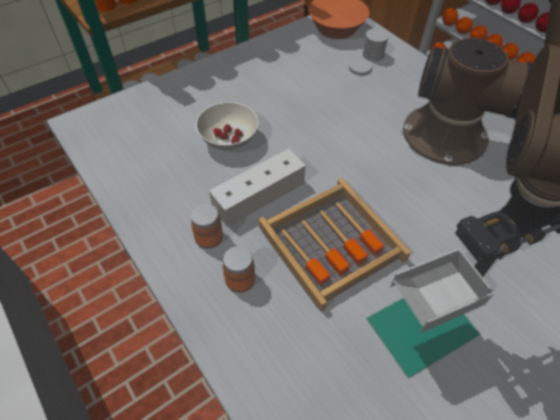

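The scoop is empty, and all five fruits are in the bowl. Lowering gently and watching the force.

Emit:
{"method": "arm_command", "body": {"motion": [-1,-2,-2,20,0,0,0,-1,-2,-2,45,0,0,0,-1,-2,-2,75,0,0,0,-1,-2,-2,105,0,0,0,-1,-2,-2,130,0,0,0,-1,-2,-2,143,0,0,0,-1,-2,-2,150,0,0,0,-1,-2,-2,154,0,0,0,-1,-2,-2,157,0,0,0,-1,-2,-2,158,0,0,0,-1,-2,-2,158,0,0,0]}}

```text
t: 47.75
eef_pos: [436.7, 401.0, 68.9]
tcp_rot: [-3.138, -0.0, -0.222]
ft_force: [0.2, 0.7, -2.2]
opening: 0.252
```

Emit:
{"method": "arm_command", "body": {"motion": [-1,0,0,1,0,0,0,-1,0,0,1,0,0,0,-1,0,0,1,0,0,0]}}

```text
t: 48.05
eef_pos: [436.5, 401.0, 67.5]
tcp_rot: [-3.139, 0.0, -0.222]
ft_force: [0.3, -0.4, -2.9]
opening: 0.249
```

Emit:
{"method": "arm_command", "body": {"motion": [-1,0,0,1,0,0,0,-1,0,0,2,0,0,0,-1,0,0,2,0,0,0,-1,0,0,2,0,0,0]}}

```text
t: 48.45
eef_pos: [436.5, 401.1, 65.8]
tcp_rot: [-3.138, -0.0, -0.222]
ft_force: [-2.7, 1.4, 4.6]
opening: 0.25
```

There's contact with the mat (+4.6 N). Releasing and retreating upward.

Emit:
{"method": "arm_command", "body": {"motion": [-0.3,0,0,0,0,0,0,0.1,0,0,0,0,0,0,0.1,0,0,0,0,0,0,0.1,0,0,0,0,0,0,0.1,0,0,0,0,0,0,0.1,0,0,-10,0,0,0,0.1,0,0,-30,0,0,0,0.1,0,0,-70,0,0,0,0.1,0,0,-120,0,0,0,0.1,0,0,-170,0,0,0,0.1,0,0,-200,0,0,0,0.1,0,0,-200,0,0,0]}}

```text
t: 49.65
eef_pos: [437.5, 401.2, 270.9]
tcp_rot: [-3.133, -0.005, -0.222]
ft_force: [0.1, -1.1, 0.0]
opening: 0.55
```

```bash
python3 - <<'E'
from plan import *
snap('side','s22.png'); snap('scene','c22.png'); rel(); scoopbowl()
for n in('scene','side'):
    im,d=env.read_camera(n); C=cloud(n,d)
    m=(d>0)&(C[:,:,2]>1)&(C[:,:,2]<8)&(C[:,:,0]>380)&(C[:,:,0]<640)&(C[:,:,1]>280)&(im[:,:,1].astype(int)>im[:,:,0]+25)
    print('mat',n,cv2.minAreaRect(C[m][:,:2].astype(np.float32)))
    m=(d>0)&(abs(C[:,:,0]-538)<85)&(abs(C[:,:,1]+361)<85)&(im[:,:,0].astype(int)>im[:,:,1]+80)
    print('fruit px',m.sum(),C[m].min(0).round(),C[m].max(0).round())
E
```

```text
now 49.75 [436.3 400.2 266. ] [-3.138e+00 -1.000e-03 -2.220e-01] q [0.63 0.37 1.54 0.   1.23 0.85] F [-0.2 -0.8 -0.2] op 0.55
scene handletop 53 [440.7 401.7] ((437.5539855957031, 400.9843444824219), (16.14234733581543, 23.688426971435547), 76.60114288330078)
scene walls 306 ((508.845703125, 384.15478515625), (106.79325866699219, 163.35763549804688), 77.60884094238281)
scene bowl 302 [ 539.2 -359.5] 86.4
side handletop 48 [433.8 395.9] ((434.6820983886719, 398.43341064453125), (21.465906143188477, 23.38581085205078), 79.06647491455078)
side walls 246 ((504.65924072265625, 382.7768249511719), (110.96920776367188, 166.9485626220703), 77.72074890136719)
side bowl 647 [ 536.5 -362.7] 86.8
mat scene ((502.9271240234375, 384.47576904296875), (149.4078369140625, 199.5928497314453), 82.80291748046875)
fruit px 174 [ 474. -408.    4.] [ 571. -316.   31.]
mat side ((500.4175720214844, 381.0265197753906), (149.97506713867188, 201.95352172851562), 81.5943374633789)
fruit px 2753 [ 453. -446.   -4.] [ 623. -276.   67.]
```

View pics/s22.png

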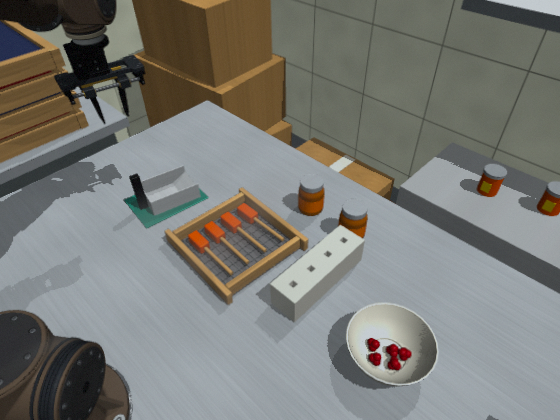

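View pics/c22.png

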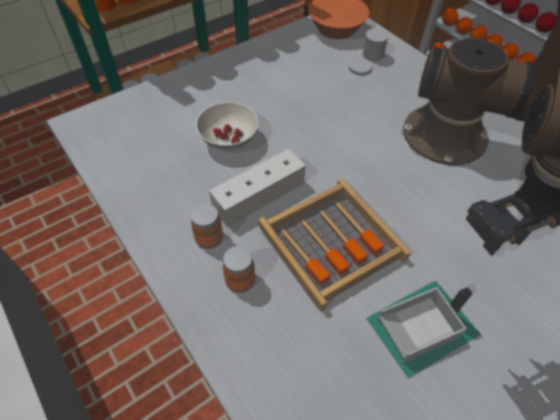

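The scoop stands upright about 4 mm from the mat centre, with five fruits in the bowl, four pops in the tray and the jars where they were. Handing in.

```bash
python3 - <<'E'
from cell import env
print(env.job_done()); print(env.state()['t'])
E
```

```text
the job is handed in; nothing more can be done
None
the job is handed in; nothing more can be done
```

I finished the task and handed it in at about t = 50 s of the 210 s allowed; no verdict was reported.

- **Pops:** All four are laid flat side by side in the tray. The first grasp on the x≈677 pop missed because the fingertips squeezed it askew. I regripped it deeper and placed it normally. I checked the final lie of the pops only in the pictures, not by measuring their ends.
- **Fruit:** All five fruits went into the bowl with the scoop tipped to about 60° over it. They are visible in the bowl in both cameras. The fruit measurement was not usable in the side view, where the red mask caught other pixels, so that check rests on the pictures.
- **Scoop:** It stands empty and upright on the mat, about 4 mm from the mat's centre. The scene and side cameras disagree by about 3 mm on positions generally.
- **Bowl and jars:** The bowl has not moved from where it was at the start. The jars look unmoved in the pictures. I saw no knock to the scoop or bowl during the run.

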